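# Scrape porcelain shards off a hotplate and sheathe the scraper

## Robot

A 7-joint arm with a two-finger parallel gripper is mounted at the origin on the work surface. World frame = base frame: x ahead of the robot, y to its left, z up, the work surface at z = 0. Lengths are in m, angles in rad, forces in N, time in s.
With the tool pointing down it reaches from about 0.35 to 0.9 m from the base axis. Payload 7.2 kg.
Tool frame: the origin (TCP) lies at the very end of the fingers, on their centre line; the grasp point (between the pads) lies behind it (env.pinch_z is the z of the grasp point in the tool frame, in m); z points along the fingers, y is the direction in which the jaws open and shut (so a half turn about z gives the same grasp; the last joint's range is limited). The gripper opens to 85 mm and grips with 20 to 120 N. Pads are 22 mm wide; open, the fingers measure 114 mm over their backs; the gripper's body (76 mm by 85 mm) begins 54 mm behind the grasp point. The pads swing forward as they close: fully open they stand 13 mm farther back than shut.
Start: joints at [-1.322, 0.411, -0.013, 1.596, 0.006, 1.134, -0.082], TCP at [0.195, 0.594, 0.231] pointing down, gripper open.
Joint ranges: [-2.95, 2.95], [-0.29, 1.99], [-1.47, 1.44], [0.14, 2.54], [-1.03, 4.17], [0.13, 1.85], [-2.86, 2.86]. Speed limits (rad/s): [2.39, 2.39, 3.01, 3.01, 3.14, 3.14, 3.14].

## Interface

Orientations are given as a unit quaternion [x, y, z, w].
In Python, from cell import env, snapshot, job gives the robot as it stands.
- The arm moves only by the tool send_rows, never from a script. Its argument "increments" is a list of rows, each a list of 2 entries, a list of its own where there are three numbers: the shift along the tool's x, y, z in m, then the turn about the tool's z in rad. In form: [[[dx, dy, dz], roll], ...]. A call has 1 to 5 rows; each row is the pose to reach, as a shift and turn from the pose measured when the call began, along the tool's axes at that moment; what a row does not reach only later rows make up. A row lasts 1/8 s, in which the tool goes at most 62.5 mm and 10.7 degrees, less where a joint would pass 70% of its speed; a pose out of reach is approached as far as the arm can. A call with a gripper value outside its range is refused whole. "claw" is the closure, from 0 (fully open) to 1 (shut), set as the call begins (left out, the last holds). The fingers move at their own pace and stop on an object; "force" is the grip in N (left out, the last holds). Time passes only in rows, so rows that repeat a pose let the fingers close. It gives the time, the measured TCP pose, the force and the opening at its end, in the units of the state.
- env.get_obs(): the state, without advancing time (a new reading comes with each control period).
- snapshot(name): name is "scene" or "top" or "wrist"; returns a dict with "pixels" (384x512x3 uint8, red, green, blue), "fx", "fy", "cx", "cy" (pixels), "world_from_camera" (4x4, takes a point from camera to world coordinates). Camera axes: x right, y down, z forward; pixel columns grow to the right and rows downward; lengths in m; the calibration is good to about 2 mm. A picture is of the moment at which its call begins. There is no depth.
- job.job_done(): hands the job in, once; it reports no verdict.
The state is a dict: "time": time; "joint_positions": joint angles; "dq": joint speeds; "effort": joint torques, N m; "ee_pos": TCP position; "tcp_rot": TCP orientation; "force": force on the tool from outside, world axes, zero at the start; "moment": the same for the moment, N m; "opening": opening from 0.0 (shut) to 1.0 (fully open).
Only numpy, scipy, OpenCV 4.12 (cv2) and the standard library are available. Lean on these libraries where they do the work, as an engineer would, in place of code of your own. Each camera call takes 0.05 s, during which the arm holds its last target. There are 200 camera calls.

## Task

A crucible has broken on the cold hotplate: draw the scraper from its slanted sheath and use it to wipe all four shards off the plate's open front edge into the trough below, moving them with the scraper and never with the gripper or arm. Once all the shards lie in the trough, slide the scraper fully home in its sheath and let go. Leave the bottle, beaker and jar where they stand, and do not strike the rod that crosses above the plate.

Things in the scene. Friction and masses are not known exactly. Their poses are not given: they have to be found in the camera images.
- hotplate: Fixed white hotplate, cold, 210 x 250 mm. Origin on the bench; x points from its open front edge to the rear, y along its width, z up. Flat dark steel plate at height 80 mm, x = -90 (open front edge, no lip) to +100 mm, y = -100 to +100 mm. A steel lip stands 12 mm above the plate, 6 mm thick, along both sides (inner faces y = +-100) and the rear (inner face x = +100).
- rod: Fixed bare steel rod, 12 mm thick, 270 mm long, across above the hotplate, along its y; origin at the rod's middle, on its axis: hotplate x = +62 mm, 185 mm above the bench (105 mm above the plate). Uprights 12 mm thick at hotplate y = +-117 mm carry it, with grey clamps 30 x 22 x 22 mm on top. An upright tool cannot get behind the rear shards for it: tilt the tool.
- trough: Fixed open aluminium trough on the bench in front of the plate's open edge, outer 90 (x) x 210 (y) x 55 mm high, walls and floor 3 mm; origin at the centre of its underside, axes parallel to the hotplate's, 137 mm in front of the hotplate's origin.
- sheath: Fixed grey plastic sheath for the scraper, foot 120 x 150 x 10 mm. Origin on the bench (foot's centre at x = +10 mm), x to the rear, y along the slot's width, z up. The slot leans 30 deg from vertical towards its own -x (the robot).
- slot (a point): Centre of the slot's floor in the sheath, at sheath x = +30, y = 0, z = 30 mm. Its z axis runs up and out along the slot, leaning 30 deg from vertical towards the sheath's -x; y along the slot's width; x across its thickness. The slot is 11 mm (x) by 126 mm (y) and 50 mm deep, with a flared mouth ending 58 mm from the floor.
- scraper: Loose hand scraper, about 220 g, starts fully home in the sheath. Origin at the middle of the blade's bottom edge, z from blade to handle, y along the blade, x through its thickness. Steel blade 8 (x) x 120 (y) mm, z = 0 to 64; black plastic handle 24 (x) x 50 (y) mm, z = 62 to 132 mm. Same either way round.
- shard0: Loose white porcelain shard, about 48 x 34 mm and 10 mm thick, lying flat on the plate, in its rear half on the +y side at the start; origin at the centre of its underside.
- shard1: Loose white porcelain shard, about 48 x 38 mm and 10 mm thick, lying flat on the plate, in its rear half on the -y side at the start; origin at the centre of its underside.
- shard2: Loose white porcelain shard, about 48 x 38 mm and 10 mm thick, lying flat on the plate, in its front half on the +y side at the start; origin at the centre of its underside.
- shard3: Loose white porcelain shard, about 48 x 34 mm and 10 mm thick, lying flat on the plate, in its front half on the -y side at the start; origin at the centre of its underside.
- bottle: Loose amber glass bottle, bystander, 56 mm diameter, 150 mm high, standing between the hotplate and the sheath, a little to the rear; origin under its centre.
- beaker: Loose glass beaker, bystander, 66 mm diameter, 85 mm high, behind the sheath; origin under its centre.
- jar: Loose white jar with a screw lid, bystander, 54 mm diameter, 80 mm high, behind the sheath; origin under its centre.
Not all that is in view belongs to the job. There is more than one size of the scraper; the one meant has the size given above.

How it is judged:
On the way, in this order (a step that is already met when the one before it is completed fails the run):
1. the scraper is drawn clear of its sheath (z of scraper in the frame of slot above 0.06 m), for 0.1 s.
2. all four shards lie in the trough (x of shard0 in the frame of trough between -0.045 and 0.045 m and y of shard0 in the frame of trough between -0.105 and 0.105 m and z of shard0 in the frame of trough between -0.005 and 0.05 m and x of shard1 in the frame of trough between -0.045 and 0.045 m and y of shard1 in the frame of trough between -0.105 and 0.105 m and z of shard1 in the frame of trough between -0.005 and 0.05 m and x of shard2 in the frame of trough between -0.045 and 0.045 m and y of shard2 in the frame of trough between -0.105 and 0.105 m and z of shard2 in the frame of trough between -0.005 and 0.05 m and x of shard3 in the frame of trough between -0.045 and 0.045 m and y of shard3 in the frame of trough between -0.105 and 0.105 m and z of shard3 in the frame of trough between -0.005 and 0.05 m), for 0.2 s.
At the end, for the whole second after the job is handed in: All four shards lie at rest inside the trough's outline, less than 50 mm above the bench; the scraper is released and at rest in the sheath, blade edge within 7 mm of the slot floor, 5 mm across and 7 mm sideways of its centre, in line with the slot within 0.12 rad (all of step 2 and z of scraper in the frame of slot between -0.004 and 0.007 m and x of scraper in the frame of slot between -0.005 and 0.005 m and y of scraper in the frame of slot between -0.007 and 0.007 m and angle between the z axis of scraper and the z axis of slot, either way round below 0.12 rad and linear speed of each of shard0, shard1, shard2, shard3, scraper below 0.02 m/s); the robot touches nothing.
It fails at once if the gripper or arm touches a shard (contact force between any of the fingers, the arm and shard0 above 0.5 N or contact force between any of the fingers, the arm and shard1 above 0.5 N or contact force between any of the fingers, the arm and shard2 above 0.5 N or contact force between any of the fingers, the arm and shard3 above 0.5 N).
It fails at once if the bottle, beaker or jar is moved more than 20 mm (distance of any of bottle, beaker, jar from where it was at the start of the episode above 0.02 m).
It fails at once if the cross rod is struck with more than 10 N (contact force between rod and anything else above 10 N).
It also fails if it takes over 64 s, if anything falls off the work surface, if the arm or the gripper's body presses on something with over 40 N, if the wrist force passes 120 N, or if a joint passes its speed limit or range.

## Working session

There is one attempt and no reset: what is moved stays moved. The work goes in short steps, Python scripts to look and compute and a tool call to move; the robot and the scene stay as the last step left them, time stands still between calls to the robot, and variables do not carry over. Pictures are saved under pics/ and viewed, about 8 in all and at most 12, crops included, and the job is handed in when it is done.

Besides the shell and the picture viewer there is one more tool, called after "Request:" as name([rows], argument=value, ...), one row to a line, values as JSON. send_rows: Moves the arm, as the interface text tells. Its arguments: {"type":"object","properties":{"increments":{"type":"array","items":{"type":"array"}},"claw":{"type":"number"},"force":{"type":"number"}},"required":["increments"]}

```bash
ls; mkdir -p pics
python3 - <<'E'
from cell import env,snapshot,job
import cv2,numpy as np
o=env.get_obs();print(o, env.pinch_z)
ims=[]
for n in("scene","top"):
    s=snapshot(n);cv2.imwrite(f"pics/{n}0.png",s["pixels"][:,:,::-1]);np.save(f"{n}0.npy",s,allow_pickle=True)
    print(n,s["fx"],s["fy"],s["cx"],s["cy"],np.round(s["world_from_camera"],4).tolist())
E
```

```text
pics
{'time': 0.0, 'joint_positions': array([-1.32221158,  0.41193245, -0.01274595,  1.59704163,  0.00555748,
        1.13431821, -0.0822025 ]), 'dq': array([ 0.0007047 , -0.00127595,  0.00035061, -0.00046825, -0.00070611,
       -0.00147398,  0.0012574 ]), 'effort': array([ 8.22865786e-04, -6.00638866e+01,  6.82487134e-01, -2.99395198e+01,
        1.37704384e-02,  1.10713442e-02,  1.36894775e-05]), 'ee_pos': array([0.19454658, 0.59341871, 0.23043359]), 'tcp_rot': array([ 1.57713463e-01,  9.87484567e-01, -8.26768295e-04, -9.84967916e-05]), 'force': array([-0.29614142, -1.04646377, -0.28125179]), 'moment': array([0.03905251, 0.02240299, 0.01734851]), 'opening': 1.0013983894857845} -0.0187
scene 406.92309223196867 406.92309223196867 252.34965741978462 194.55227531149757 [[0.8484, 0.4305, -0.3081, 0.9565], [0.5293, -0.679, 0.5088, -0.6706], [0.0098, -0.5947, -0.8039, 1.1365], [0.0, 0.0, 0.0, 1.0]]
top 456.0995142551571 456.0995142551571 253.97611952038162 193.38230294889263 [[0.0226, -0.9811, 0.1919, 0.3637], [-0.9997, -0.0228, 0.0014, -0.0624], [0.003, -0.1919, -0.9814, 1.2567], [0.0, 0.0, 0.0, 1.0]]
```

View pics/scene0.png

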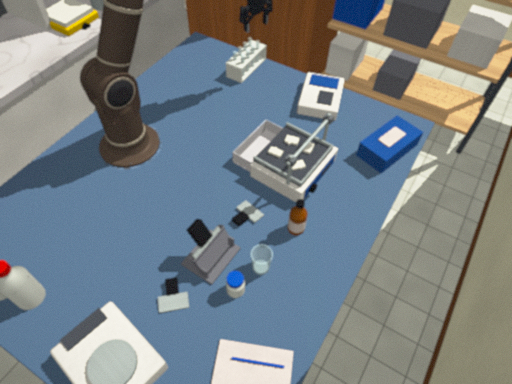

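View pics/top0.png

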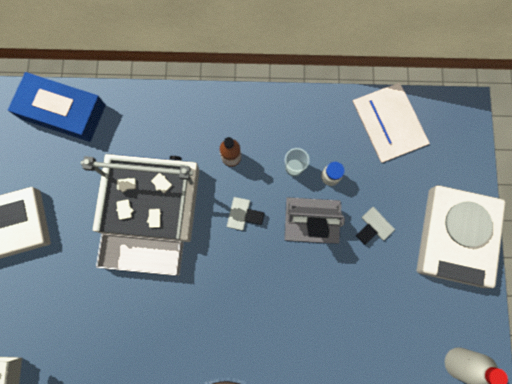

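Candidates: the scraper in the sheath (top 316,227), and loose ones at (242,213) and (375,225). The sheathed one fits ("starts fully home in the sheath"; handle is bigger). I'll confirm this with an enlarged crop.

```bash
cat > h.py <<'E'
import numpy as np,cv2
from scipy.spatial.transform import Rotation as R
def ray(s,px):
    px=np.atleast_2d(px).astype(float)
    d=np.c_[(px[:,0]-s["cx"])/s["fx"],(px[:,1]-s["cy"])/s["fy"],np.ones(len(px))]
    M=np.array(s["world_from_camera"]);return M[:3,3],d@M[:3,:3].T
def onz(s,px,z):
    o,d=ray(s,px);return o+d*((z-o[2])/d[:,2])[:,None]
def proj(s,P):
    M=np.linalg.inv(s["world_from_camera"]);p=np.atleast_2d(P)@M[:3,:3].T+M[:3,3]
    return np.c_[s["fx"]*p[:,0]/p[:,2]+s["cx"],s["fy"]*p[:,1]/p[:,2]+s["cy"]]
E
python3 - <<'E'
from h import *
s=np.load("top0.npy",allow_pickle=True).item();im=s["pixels"][:,:,::-1]
a=cv2.resize(im[145:285,83:213],None,fx=4,fy=4,interpolation=cv2.INTER_CUBIC)
b=cv2.resize(im[145:285,280:350],None,fx=4,fy=4,interpolation=cv2.INTER_CUBIC)
cv2.imwrite("pics/crop0.png",np.hstack([a,b]))
# plate: dark region
g=cv2.cvtColor(im,cv2.COLOR_BGR2GRAY);hsv=cv2.cvtColor(im,cv2.COLOR_BGR2HSV)
m=((hsv[...,1]<70)&(g<90)).astype(np.uint8);m[:150]=0;m[250:]=0;m[:,:95]=0;m[:,200:]=0
c=max(cv2.findContours(m,0,2)[0],key=cv2.contourArea);r=cv2.minAreaRect(cv2.convexHull(c))
bx=cv2.boxPoints(r);print("plate",bx.tolist(),onz(s,bx,.08)[:,:2].round(4).tolist())
w=((g>150)).astype(np.uint8)
for c in cv2.findContours(w,1,2)[0]:
    A=cv2.contourArea(c);q=c[:,0].mean(0)
    if 40<A<600 and 100<q[0]<190 and 160<q[1]<240:print("shard?",A,cv2.minAreaRect(c),onz(s,[cv2.minAreaRect(c)[0]],.09)[0,:2].round(4))
m=((hsv[...,1]<60)&(g>60)&(g<200)).astype(np.uint8);m[:,:283]=0;m[:,345:]=0;m[:195]=0;m[248:]=0
c=max(cv2.findContours(m,0,2)[0],key=cv2.contourArea);bx=cv2.boxPoints(cv2.minAreaRect(c));print("sheath",bx.tolist(),onz(s,bx,.01)[:,:2].round(4).tolist())
E
```

```text
plate [[98.93258666992188, 231.7078857421875], [105.66067504882812, 161.06292724609375], [193.29440307617188, 169.40899658203125], [186.56631469726562, 240.053955078125]] [[0.4837, 0.3375], [0.6724, 0.3361], [0.655, 0.1018], [0.4674, 0.1101]]
shard? 183.5 ((153.39117431640625, 217.91468811035156), (12.424833297729492, 18.637248992919922), 4.39870548248291) [0.5215 0.197 ]
shard? 222.5 ((123.82353973388672, 208.79412841796875), (18.432706832885742, 15.764815330505371), 75.96376037597656) [0.5435 0.275 ]
shard? 67.0 ((179.87693786621094, 216.48464965820312), (2.604729175567627, 41.4276008605957), 7.125016689300537) [0.5268 0.129 ]
shard? 250.5 ((186.59756469726562, 211.62197875976562), (6.405029296875, 55.21577072143555), 6.34019136428833) [0.5399 0.1123]
shard? 155.5 ((125.5, 184.0), (12.0, 17.0), 90.0) [0.6091 0.2757]
shard? 210.0 ((160.5, 183.0), (17.677669525146484, 14.849241256713867), 45.0) [0.6139 0.1844]
sheath [[283.0434875488281, 240.32542419433594], [285.9015197753906, 196.0259552001953], [345.5564270019531, 199.87464904785156], [342.6983947753906, 244.1741180419922]] [[0.4788, -0.1429], [0.6021, -0.1496], [0.5951, -0.3155], [0.4721, -0.3057]]
```

View pics/crop0.png

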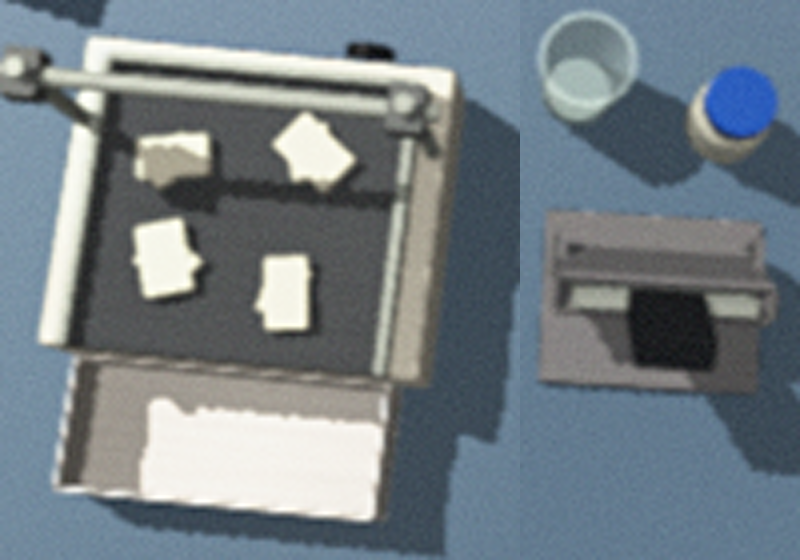

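Top view: plate corner area about (99,232)–(193,169), shards at (125,184), (160,183), (124,209) and (153,218). The enlarged sheath crop shows the black handle about 50 mm wide and the steel blade on both sides of it. That is the scraper meant; the flat ones on the bench are decoys. Next: fit the poses from known points.

```bash
cat > fit.py <<'E'
from h import *
from scipy.optimize import least_squares
s=np.load("top0.npy",allow_pickle=True).item()
def fit(P,px,x0):
    P=np.array(P)/1000.;px=np.array(px)
    def w(v):c,n=np.cos(v[2]),np.sin(v[2]);return np.c_[P[:,0]*c-P[:,1]*n+v[0],P[:,0]*n+P[:,1]*c+v[1],P[:,2]]
    r=least_squares(lambda v:(proj(s,w(v))-px).ravel(),x0);print(r.x.round(4),"res px",r.fun.reshape(-1,2).round(1).tolist());return r.x
A=lambda u:[[83+a/4,145+b/4] for a,b in u]
B=lambda u:[[280+(a-520)/4,145+b/4] for a,b in u]
H=fit([[-182,105,55],[-182,-105,55],[62,117,190],[62,-117,190],[100,100,80],[-90,100,92]],A([[55,488],[380,520],[22,72],[408,108],[110,68],[68,350]]),[.57,.22,-.07])
S=fit([[70,75,10],[70,-75,10],[-50,-75,10],[-50,75,10]],B([[545,212],[763,222],[757,390],[541,382]]),[.53,-.23,-.03])
E
python3 - <<'E'
from fit import *
c,n=np.cos(H[2]),np.sin(H[2])
for p in[[153.4,217.9],[123.8,208.8],[125.5,184],[160.5,183]]:
    q=onz(s,[p],.09)[0,:2]-H[:2];print("shard in hotplate",(1000*np.array([c*q[0]+n*q[1],-n*q[0]+c*q[1]])).round())
c,n=np.cos(S[2]),np.sin(S[2])
def slot(x,y,z): X=30+x*.866-z*.5;Z=30+x*.5+z*.866;return np.array([S[0]+(c*X-n*y)/1e3,S[1]+(n*X+c*y)/1e3,Z/1e3])
pts=[slot(x,y,132) for x in(-12,12) for y in(-25,25)]+[slot(-12,y,64) for y in(-25,25)]
print("handle px pred crop",[(520+4*(u-280),4*(v-145)) for u,v in proj(s,pts).round(1)])
g=slot(0,0,102);print("grasp",g.round(4),"TCP z",g[2]-.0187)
from cell import env;o=env.get_obs();Rt=R.from_quat(o["tcp_rot"]).as_matrix();print(Rt.round(3),np.degrees(S[2]),np.degrees(H[2]))
hsv=cv2.cvtColor(s["pixels"][:,:,::-1].copy(),cv2.COLOR_BGR2HSV);m=(hsv[...,2]<45).astype(np.uint8);m[:,:300]=0;m[:,335:]=0;m[:205]=0;m[245:]=0
k=max(cv2.findContours(m,0,2)[0],key=cv2.contourArea);print("black",4*(cv2.boxPoints(cv2.minAreaRect(k))-[280,145])+[520,0])
# bottle
print(onz(s,[[228.5,141]],.15))
E
```

```text
[ 0.5667  0.2268 -0.0585] res px [[0.4, 1.2], [-0.5, -0.1], [-0.2, 0.9], [-0.1, -0.4], [0.9, -0.8], [-0.5, -0.9]]
[ 0.5262 -0.2243 -0.0238] res px [[0.1, -0.5], [-0.4, -0.5], [0.6, 0.8], [-0.3, 0.2]]
shard in hotplate [-43. -32.]
shard in hotplate [-26.  47.]
shard in hotplate [39. 51.]
shard in hotplate [ 50. -40.]
handle px pred crop [(np.float64(717.2), np.float64(365.6)), (np.float64(636.0), np.float64(362.0)), (np.float64(721.2), np.float64(329.6)), (np.float64(639.2), np.float64(325.6)), (np.float64(703.2), np.float64(322.4)), (np.float64(626.0), np.float64(318.79999999999995))]
grasp [ 0.5052 -0.2238  0.1183] TCP z 0.099632
[[-0.95   0.312 -0.   ]
 [ 0.312  0.95  -0.001]
 [-0.    -0.001 -1.   ]] -1.366055579788371 -3.351345825836465
black [[623.83459473 361.98626709]
 [630.09655762 286.8414917 ]
 [717.15856934 294.09661865]
 [710.89660645 369.24139404]]
[[0.71363604 0.00663468 0.15      ]]
```

Request:
send_rows([
  [[0, 0, -0.05], -0.14],
  [[0, 0, -0.1], -0.28],
  [[-0.055, -0.02, -0.1], -0.28],
  [[-0.11, -0.04, -0.1], -0.28],
  [[-0.165, -0.06, -0.1], -0.28],
], claw=0, force=110)

```text
time: 0.72
ee_pos: [0.3339, 0.4838, 0.3304]
tcp_rot: [0.018, 1.0, -0.001, -0.0]
force: [0.9, 0.3, 0.1]
opening: 1.003
```

Request:
send_rows([
  [[-0.026, -0.055, 0], 0],
  [[-0.052, -0.11, 0], 0],
  [[-0.078, -0.165, 0], 0],
  [[-0.104, -0.22, 0], 0],
  [[-0.13, -0.275, 0], 0],
])

```text
time: 1.35
ee_pos: [0.4541, 0.2022, 0.3307]
tcp_rot: [0.018, 1.0, -0.001, -0.0]
force: [1.4, -0.1, -0.3]
opening: 0.996
```

Request:
send_rows([
  [[-0.01, -0.06, 0], 0],
  [[-0.02, -0.12, 0], 0],
  [[-0.03, -0.18, 0], 0],
  [[-0.04, -0.24, 0], 0],
  [[-0.05, -0.3, 0], 0],
])

```text
time: 1.98
ee_pos: [0.4929, -0.1013, 0.3312]
tcp_rot: [0.018, 1.0, -0.001, -0.0]
force: [1.9, 0.6, -0.1]
opening: 0.998
```

Request:
send_rows([
  [[-0.008, -0.061, 0.0], 0],
  [[-0.0165, -0.1225, 0.02], 0],
  [[-0.0165, -0.1225, 0.07], 0],
  [[-0.0165, -0.1225, 0.1], 0],
  [[-0.0165, -0.1225, 0.1], 0],
])

```text
time: 2.6
ee_pos: [0.5034, -0.2239, 0.2292]
tcp_rot: [0.018, 1.0, -0.0, -0.003]
force: [0.5, 0.8, 1.2]
opening: 0.996
```

Run:
```python
from cell import env,snapshot
from fit import *
t=snapshot("wrist");im=t["pixels"][:,:,::-1].copy();np.save("w0.npy",t,allow_pickle=True)
c,n=np.cos(S[2]),np.sin(S[2])
def slot(x,y,z): X=30+x*.866-z*.5;Z=30+x*.5+z*.866;return np.array([S[0]+(c*X-n*y)/1e3,S[1]+(n*X+c*y)/1e3,Z/1e3])
for P in [slot(x,y,132) for x in(-12,12) for y in(-25,25)]+[slot(0,y,64) for y in(-60,60)]:
    q=proj(t,P)[0];cv2.circle(im,tuple(int(v) for v in q),3,(0,0,255),1)
cv2.imwrite("pics/w0.png",im);print(env.get_obs()["ee_pos"])
```

```text
[ 0.5667  0.2268 -0.0585] res px [[0.4, 1.2], [-0.5, -0.1], [-0.2, 0.9], [-0.1, -0.4], [0.9, -0.8], [-0.5, -0.9]]
[ 0.5262 -0.2243 -0.0238] res px [[0.1, -0.5], [-0.4, -0.5], [0.6, 0.8], [-0.3, 0.2]]
[ 0.50454341 -0.22429443  0.23108033]
```

View pics/w0.png

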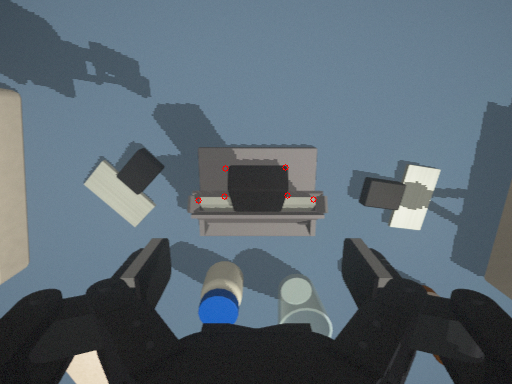

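Wrist view: handle at (228–289, 166–211), within about 3 px of my predicted marks (about 1 mm), and the gripper is centred on it. Descending.

Request:
send_rows([
  [[0, 0.001, 0.05], 0],
  [[-0.001, 0.001, 0.09], 0],
  [[-0.001, 0.001, 0.12], 0],
  [[-0.001, 0.001, 0.131], 0],
  [[-0.001, 0.001, 0.131], 0],
])

```text
time: 3.28
ee_pos: [0.506, -0.2236, 0.101]
tcp_rot: [0.018, 1.0, -0.001, -0.001]
force: [0.5, -0.2, 0.1]
opening: 0.999
```

Request:
send_rows([
  [[0, 0, 0], 0],
  [[0, 0, 0], 0],
  [[0, 0, 0], 0],
  [[0, 0, 0], 0],
  [[0, 0, 0], 0],
], claw=1, force=110)

```text
time: 3.9
ee_pos: [0.5069, -0.2233, 0.1027]
tcp_rot: [0.018, 1.0, -0.0, 0.0]
force: [-2.2, 3.4, 10.6]
opening: 0.57
```

Request:
send_rows([
  [[0, 0, 0], 0],
  [[0, 0, 0], 0],
])

```text
time: 4.15
ee_pos: [0.5068, -0.2233, 0.1029]
tcp_rot: [0.018, 1.0, -0.0, 0.001]
force: [-1.4, 1.2, 0.6]
opening: 0.566
```

Request:
send_rows([
  [[0.008, 0, -0.0139], 0],
  [[0.016, 0, -0.0277], 0],
  [[0.024, 0, -0.0416], 0],
  [[0.034, 0, -0.059], 0],
  [[0.045, 0, -0.078], 0],
])

```text
time: 4.78
ee_pos: [0.461, -0.2217, 0.1822]
tcp_rot: [0.018, 1.0, -0.0, 0.001]
force: [0.9, 0.3, -1.9]
opening: 0.565
```

Request:
send_rows([
  [[0.02, 0, -0.04], 0],
  [[0.03, 0, -0.09], 0],
  [[0.03, 0, -0.13], 0],
  [[0.03, 0, -0.13], 0],
])

```text
time: 5.28
ee_pos: [0.4315, -0.2214, 0.3157]
tcp_rot: [0.018, 1.0, -0.001, 0.004]
force: [-0.1, -0.1, -3.9]
opening: 0.563
```

Run:
```python
from cell import env,snapshot
from h import *
o=env.get_obs();print(o["ee_pos"],o["force"],o["moment"],o["opening"])
t=snapshot("wrist");u=snapshot("scene");np.save("w1.npy",t,allow_pickle=True)
a=cv2.resize(t["pixels"][:,:,::-1],(400,300))
b=cv2.resize(u["pixels"][150:300,140:340,::-1],(400,300),interpolation=cv2.INTER_CUBIC)
cv2.imwrite("pics/w1.png",np.hstack([a,b]))
```

```text
[ 0.43146433 -0.2214414   0.31572361] [-0.14379331 -0.13172959 -3.94429506] [0.02621954 0.01278702 0.01681038] 0.5628406602134239
```

View pics/w1.png

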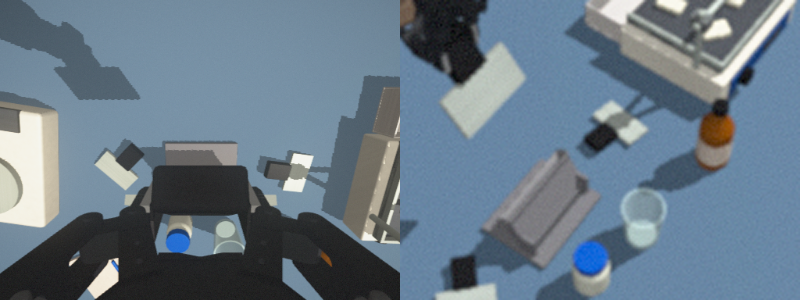

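```bash
cat > tilt.py <<'E'
from h import *
def corners(tcp,th,yaw,zs=(0,64),L=.102):
    f=np.array([np.cos(yaw),np.sin(yaw),0]);l=np.array([-f[1],f[0],0]);k=np.array([0,0,1.])
    up=-np.sin(th)*f+np.cos(th)*k;G=np.array(tcp)+.0187*k;O=G-L*up
    return [O+up*z/1e3+l*y/1e3 for z in zs for y in(-60,60)]
E
python3 - <<'E'
from tilt import *
s=np.load("scene0.npy",allow_pickle=True).item()
print("obs (176.5,219),(203.5,187.5),(160,201.5),(188.5,171)")
for a in(0,20,25,30,35,40,50):print(a,proj(s,corners([.4315,-.2214,.3157],np.radians(a),-.036)).round(0).tolist())
E
```

```text
obs (176.5,219),(203.5,187.5),(160,201.5),(188.5,171)
0 [[159.0, 212.0], [187.0, 183.0], [154.0, 198.0], [185.0, 168.0]]
20 [[168.0, 217.0], [197.0, 187.0], [158.0, 200.0], [188.0, 170.0]]
25 [[171.0, 218.0], [199.0, 188.0], [159.0, 200.0], [189.0, 170.0]]
30 [[173.0, 218.0], [201.0, 188.0], [160.0, 200.0], [190.0, 170.0]]
35 [[175.0, 219.0], [203.0, 188.0], [160.0, 200.0], [191.0, 170.0]]
40 [[176.0, 219.0], [205.0, 188.0], [161.0, 200.0], [191.0, 170.0]]
50 [[179.0, 218.0], [208.0, 187.0], [162.0, 200.0], [193.0, 170.0]]
```

Scraper held; tilt about 30°, consistent with the slot. Now the shard extents in the hotplate frame, and a check of the plate pose in the scene view.

Run:
```python
from fit import *
g=cv2.cvtColor(s["pixels"][:,:,::-1].copy(),cv2.COLOR_BGR2GRAY)
G=cv2.resize(g,None,fx=4,fy=4,interpolation=cv2.INTER_CUBIC)
c,n=np.cos(H[2]),np.sin(H[2])
for k in cv2.findContours((G>115).astype(np.uint8),1,1)[0]:
    q=k[:,0].mean(0)/4;A=cv2.contourArea(k)/16
    if 90<A<500 and 105<q[0]<175 and 160<q[1]<235:
        P=onz(s,(k[:,0]+.5)/4-.5,.09)[:,:2]-H[:2];P=1000*np.c_[c*P[:,0]+n*P[:,1],-n*P[:,0]+c*P[:,1]];print("px",q.round(),"min",P.min(0).round(),"max",P.max(0).round())
t=np.load("scene0.npy",allow_pickle=True).item()
W=lambda x,y,z:[H[0]+(c*x-n*y)/1e3,H[1]+(n*x+c*y)/1e3,z/1e3]
im=cv2.resize(t["pixels"][105:205,225:345,::-1],None,fx=5,fy=5,interpolation=cv2.INTER_CUBIC)
for p in[(100,100,92),(100,-100,92),(-90,100,92),(-90,-100,92),(62,117,185),(62,-117,185),(-182,105,55),(-182,-105,55)]:
    q=proj(t,W(*p))[0];cv2.circle(im,(int((q[0]-225+.5)*5),int((q[1]-105+.5)*5)),4,(0,0,255),1)
cv2.imwrite("pics/sc.png",im)
```

```text
[ 0.5667  0.2268 -0.0585] res px [[0.4, 1.2], [-0.5, -0.1], [-0.2, 0.9], [-0.1, -0.4], [0.9, -0.8], [-0.5, -0.9]]
[ 0.5262 -0.2243 -0.0238] res px [[0.1, -0.5], [-0.4, -0.5], [0.6, 0.8], [-0.3, 0.2]]
px [154. 218.] min [-69. -51.] max [-16. -14.]
px [124. 209.] min [-54.  22.] max [ 1. 71.]
px [126. 184.] min [20. 26.] max [59. 76.]
px [146. 165.] min [ 90. -87.] max [103. 101.]
```

View pics/sc.png

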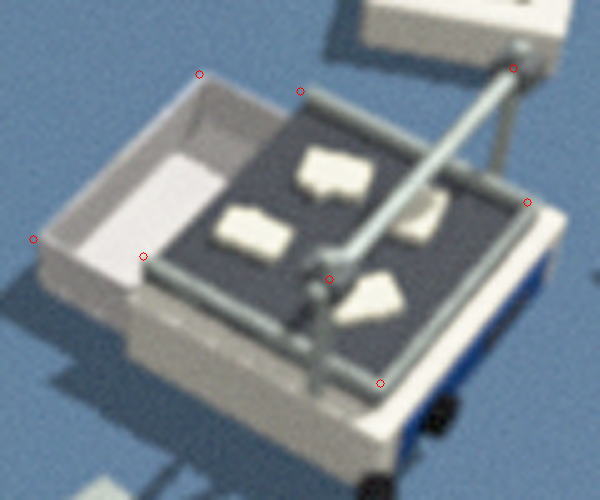

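```bash
cat > fit2.py <<'E'
from h import *
from scipy.optimize import least_squares
s=np.load("top0.npy",allow_pickle=True).item();t=np.load("scene0.npy",allow_pickle=True).item()
A=lambda u:np.array([[83+a/4-.4,145+b/4-.4] for a,b in u]);B=lambda u:np.array([[225+a/5-.4,105+b/5-.4] for a,b in u])
PA=np.array([[-182,105,55],[-182,-105,55],[100,100,80],[-90,100,92]])/1e3;a=A([[55,488],[380,520],[110,68],[68,350]])
PB=np.array([[-182,105,55],[-182,-105,55],[100,100,92],[100,-100,92],[-90,100,92],[-90,-100,92]])/1e3;b=B([[205,77],[41,244],[530,205],[378,384],[303,96],[150,261]])
def w(P,v):c,n=np.cos(v[2]),np.sin(v[2]);return np.c_[P[:,0]*c-P[:,1]*n+v[0],P[:,0]*n+P[:,1]*c+v[1],P[:,2]]
f=lambda v:np.r_[(proj(s,w(PA,v))-a),(proj(t,w(PB,v))-b)].ravel()
r=least_squares(f,[.567,.227,-.06]);H=r.x
if __name__=="__main__":
    print(H.round(4),r.fun.reshape(-1,2).round(1).tolist())
    # rod: where do rod-axis pixels meet z=.185, hotplate frame
    c,n=np.cos(H[2]),np.sin(H[2])
    for S,px in((s,A([[50,76],[380,100]])),(t,B([[360,240],[500,83]]))):
        P=onz(S,px,.185)[:,:2]-H[:2];print("rod",(1e3*np.c_[c*P[:,0]+n*P[:,1],-n*P[:,0]+c*P[:,1]]).round())
    P=onz(s,A([[307,113],[355,160],[325,188],[272,145]]),.09)[:,:2]-H[:2];print("shard1",(1e3*np.c_[c*P[:,0]+n*P[:,1],-n*P[:,0]+c*P[:,1]]).round())
    P=onz(t,B([[392,272],[405,305],[375,318],[330,320]]),.09)[:,:2]-H[:2];print("shard1 scene",(1e3*np.c_[c*P[:,0]+n*P[:,1],-n*P[:,0]+c*P[:,1]]).round())
E
python3 fit2.py
```

```text
[ 0.5687  0.2277 -0.056 ] [[0.7, 1.0], [-0.2, -0.6], [0.9, -1.1], [-0.3, -1.2], [-0.8, -0.5], [-1.0, -0.8], [0.1, -0.6], [1.1, -0.1], [-0.1, -0.9], [-0.8, -0.8]]
rod [[ 64. 102.]
 [ 65. -99.]]
rod [[ 58. -79.]
 [ 61.  98.]]
shard1 [[ 74. -34.]
 [ 46. -69.]
 [ 25. -52.]
 [ 51. -14.]]
shard1 scene [[ 54. -12.]
 [ 76. -32.]
 [ 66. -54.]
 [ 42. -73.]]
```

Plate pose fixed at (0.569, 0.2277, yaw −0.056). Both views agree within about 3 mm, and the rod sits at x≈62 mm as given. Carrying the scraper over.

Request:
send_rows([
  [[-0.009, 0.06, 0], 0],
  [[-0.018, 0.12, 0], 0],
  [[-0.027, 0.18, 0], 0],
  [[-0.036, 0.24, 0], 0],
  [[-0.043, 0.3, 0], 0.02],
])

```text
time: 6.0
ee_pos: [0.4831, 0.0795, 0.3106]
tcp_rot: [0.028, 1.0, -0.001, -0.0]
force: [1.5, -0.2, -1.8]
opening: 0.566
```

Request:
send_rows([
  [[-0.008, 0.06, 0], 0],
  [[-0.017, 0.115, 0.01], 0],
  [[-0.017, 0.117, 0.04], 0],
  [[-0.017, 0.117, 0.056], 0],
  [[-0.017, 0.117, 0.056], 0],
])

```text
time: 6.62
ee_pos: [0.5056, 0.1938, 0.2526]
tcp_rot: [0.029, 1.0, -0.002, -0.002]
force: [0.0, 0.9, -1.9]
opening: 0.567
```

```bash
cat > where.py <<'E'
from cell import env
from fit2 import *
o=env.get_obs();p=o["ee_pos"];c,n=np.cos(H[2]),np.sin(H[2]);q=p[:2]-H[:2]
Rt=R.from_quat(o["tcp_rot"]).as_matrix();y=Rt[:,1]
print("t",o["time"],"hot mm",1e3*np.array([c*q[0]+n*q[1],-n*q[0]+c*q[1]]).round(4),"z",p[2].round(4),"yaw err roll",(np.arctan2(-y[0],y[1])-H[2]).round(3),"zaxis",Rt[:,2].round(3),"F",o["force"].round(1),o["opening"])
E
python3 where.py
```

```text
t 6.625 hot mm [-61.1 -37.4] z 0.2526 yaw err roll -0.002 zaxis [-0.004 -0.003 -1.   ] F [ 0.   0.9 -1.9] 0.5670814851922962
```

Request:
send_rows([
  [[0, 0.001, 0.045], 0],
  [[0, 0.001, 0.07], 0],
  [[0, 0.001, 0.081], 0],
  [[0, 0.001, 0.081], 0],
])

```text
time: 7.12
ee_pos: [0.5057, 0.1941, 0.1721]
tcp_rot: [0.03, 1.0, -0.002, -0.002]
force: [0.1, -0.8, -3.3]
opening: 0.568
```

```bash
python3 where.py
python3 - <<'E'
from cell import snapshot
from fit2 import *
u=snapshot("scene");v=snapshot("top")
a=cv2.resize(u["pixels"][95:205,225:355,::-1],(520,440),interpolation=cv2.INTER_CUBIC)
b=cv2.resize(v["pixels"][150:260,90:160,::-1],(280,440),interpolation=cv2.INTER_CUBIC)
cv2.imwrite("pics/s2.png",np.hstack([a,b]))
E
```

```text
t 7.125 hot mm [-61.  -37.1] z 0.1721 yaw err roll -0.003 zaxis [-0.004 -0.003 -1.   ] F [ 0.1 -0.8 -3.3] 0.567512255977889
```

View pics/s2.png

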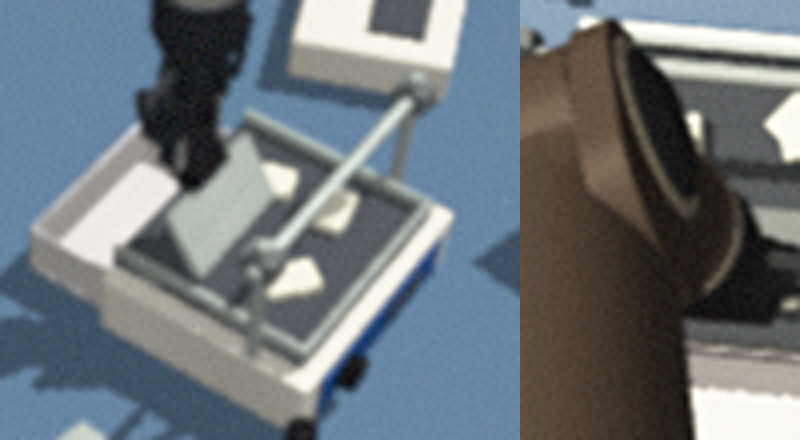

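Run:
```python
from fit2 import *
c,n=np.cos(H[2]),np.sin(H[2])
P=onz(t,[[275.9,164.1],[292.6,143.4]],.0985)[:,:2]-H[:2];print((1e3*np.c_[c*P[:,0]+n*P[:,1],-n*P[:,0]+c*P[:,1]]).round())
```

```text
[[ -5. -91.]
 [-10.  23.]]
```

Scene crop: blade above the plate, its edge measured at x≈−7, y −91..+23, which agrees with my prediction. Sliding in under the rod.

Request:
send_rows([
  [[-0.03, 0.002, 0], 0.003],
  [[-0.06, 0.002, 0], 0.003],
  [[-0.08, 0.002, 0], 0.003],
  [[-0.086, 0.002, 0], 0.003],
  [[-0.086, 0.002, 0], 0.003],
])

```text
time: 7.85
ee_pos: [0.5922, 0.1916, 0.1733]
tcp_rot: [0.031, 1.0, -0.001, -0.001]
force: [0.4, 0.1, -2.2]
opening: 0.562
```

```bash
python3 where.py
python3 - <<'E'
from cell import snapshot
from fit2 import *
u=snapshot("scene")
cv2.imwrite("pics/s3.png",cv2.resize(u["pixels"][95:205,225:355,::-1],(780,660),interpolation=cv2.INTER_CUBIC)[:600])
E
```

```text
t 7.85 hot mm [ 25.5 -34.8] z 0.1733 yaw err roll -0.006 zaxis [-0.002 -0.002 -1.   ] F [ 0.4  0.1 -2.2] 0.5619630888989275
```

View pics/s3.png

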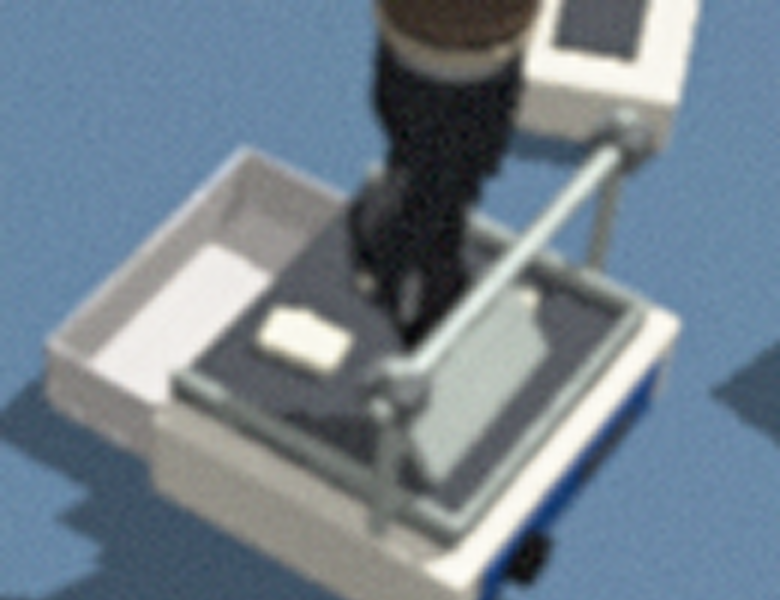

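Blade is over the rear shards, under the rod, clear of the rear lip. Slant down behind the shard.

Request:
send_rows([
  [[-0.004, -0.001, 0.005], 0],
  [[-0.008, -0.001, 0.01], 0],
  [[-0.011, -0.001, 0.0155], 0],
  [[-0.011, -0.001, 0.0155], 0],
])

```text
time: 8.4
ee_pos: [0.6024, 0.1899, 0.1568]
tcp_rot: [0.031, 1.0, -0.001, -0.002]
force: [0.2, 0.1, -3.4]
opening: 0.566
```

```bash
python3 where.py
python3 - <<'E'
from cell import snapshot
from fit2 import *
u=snapshot("scene")
cv2.imwrite("pics/s4.png",cv2.resize(u["pixels"][130:200,270:350,::-1],(640,560),interpolation=cv2.INTER_CUBIC))
E
```

```text
t 8.4 hot mm [ 35.7 -35.9] z 0.1568 yaw err roll -0.005 zaxis [-0.004 -0.003 -1.   ] F [ 0.2  0.1 -3.4] 0.5659462703197603
```

View pics/s4.png

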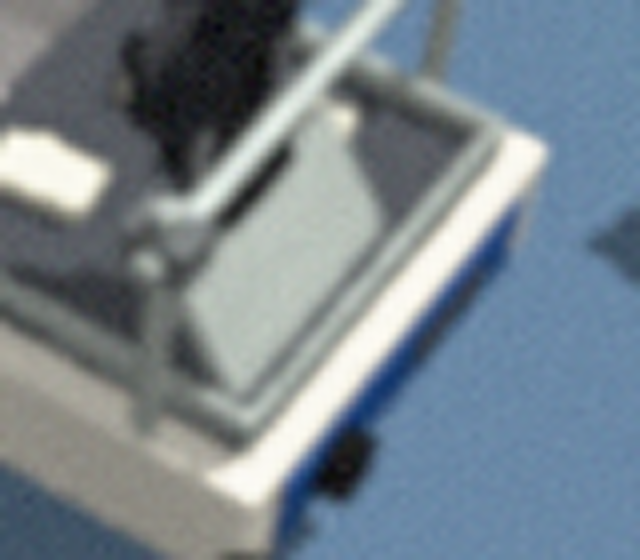

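Request:
send_rows([
  [[0.015, 0, 0.0005], 0],
  [[0.035, 0, 0.0005], 0],
  [[0.055, 0, 0.0005], 0],
  [[0.075, 0, 0.0005], 0],
  [[0.095, 0, 0.0005], 0],
])

```text
time: 9.07
ee_pos: [0.5061, 0.1959, 0.1573]
tcp_rot: [0.031, 1.0, -0.001, -0.001]
force: [0.1, 0.1, -1.8]
opening: 0.569
```

```bash
python3 where.py
```

```text
t 9.075 hot mm [-60.7 -35.3] z 0.1573 yaw err roll -0.005 zaxis [-0.003 -0.002 -1.   ] F [ 0.1  0.1 -1.8] 0.5689270559051453
```

Request:
send_rows([
  [[0.02, 0, 0.0005], 0.005],
  [[0.04, 0, 0.0005], 0.005],
  [[0.06, 0, 0.0005], 0.005],
  [[0.08, 0, 0.0005], 0.005],
  [[0.093, 0, 0.0005], 0.005],
])

```text
time: 9.7
ee_pos: [0.4116, 0.2016, 0.1573]
tcp_rot: [0.033, 0.999, -0.001, -0.001]
force: [-0.6, 0.6, -1.9]
opening: 0.569
```

Request:
send_rows([
  [[0.003, 0, 0], 0],
  [[0.003, 0, 0], 0],
  [[0.003, 0, -0.03], 0],
  [[-0.01, 0, -0.08], 0],
  [[-0.01, 0, -0.08], 0],
])

```text
time: 10.32
ee_pos: [0.4252, 0.2019, 0.2407]
tcp_rot: [0.033, 0.999, 0.001, 0.002]
force: [1.1, 0.5, -3.3]
opening: 0.568
```

```bash
python3 where.py
python3 - <<'E'
from cell import snapshot
from fit2 import *
u=snapshot("scene")
cv2.imwrite("pics/s5.png",cv2.resize(u["pixels"][95:205,225:355,::-1],(780,660),interpolation=cv2.INTER_CUBIC)[:600])
E
```

```text
t 10.325 hot mm [-141.8  -33.8] z 0.2407 yaw err roll -0.011 zaxis [ 0.004  0.002 -1.   ] F [ 1.1  0.5 -3.3] 0.5681832919938175
```

View pics/s5.png

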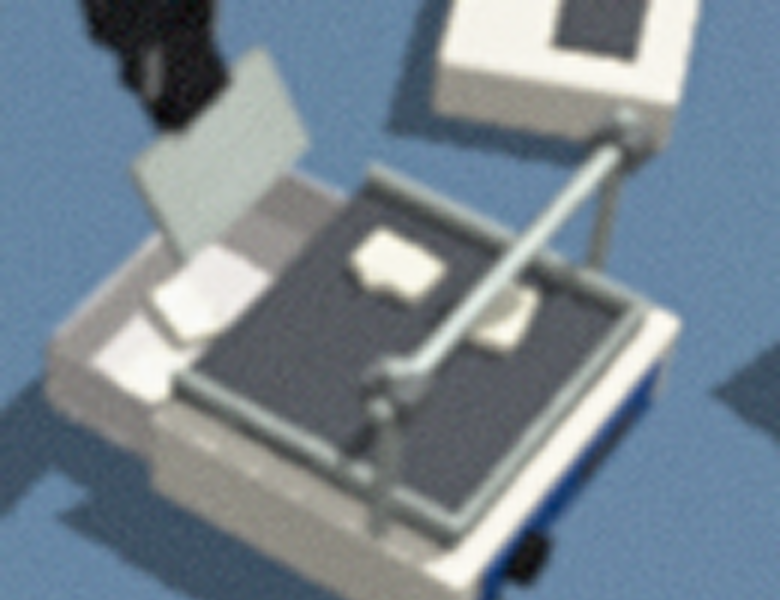

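Pass 1 swept both −y shards into the trough; the two +y shards remain at (395,265) and (505,315). Second pass.

Request:
send_rows([
  [[-0.035, 0.03, 0], -0.011],
  [[-0.07, 0.06, 0], -0.011],
  [[-0.081, 0.068, 0.02], -0.011],
  [[-0.081, 0.068, 0.05], -0.011],
  [[-0.081, 0.068, 0.06], -0.011],
])

```text
time: 11.0
ee_pos: [0.507, 0.2628, 0.175]
tcp_rot: [0.028, 1.0, -0.002, -0.002]
force: [-0.5, 0.0, -2.1]
opening: 0.568
```

```bash
python3 where.py
```

```text
t 11.0 hot mm [-63.6  31.6] z 0.175 yaw err roll 0.001 zaxis [-0.005 -0.003 -1.   ] F [-0.5  0.  -2.1] 0.5676261381683112
```

Request:
send_rows([
  [[-0.025, 0.003, 0.001], 0],
  [[-0.05, 0.003, 0.001], 0],
  [[-0.075, 0.003, 0.001], 0],
  [[-0.083, 0.003, 0.001], 0],
  [[-0.083, 0.003, 0.001], 0],
])

```text
time: 11.62
ee_pos: [0.5898, 0.2609, 0.1732]
tcp_rot: [0.028, 1.0, -0.002, -0.003]
force: [0.8, 0.8, -3.1]
opening: 0.564
```

```bash
python3 where.py
```

```text
t 11.625 hot mm [19.2 34.3] z 0.1732 yaw err roll -0.0 zaxis [-0.006 -0.004 -1.   ] F [ 0.8  0.8 -3.1] 0.5638175839379957
```

Request:
send_rows([
  [[-0.004, 0, 0.005], 0],
  [[-0.008, 0, 0.01], 0],
  [[-0.01, 0, 0.016], 0],
  [[-0.01, 0, 0.016], 0],
])

```text
time: 12.12
ee_pos: [0.5993, 0.2601, 0.1563]
tcp_rot: [0.028, 1.0, -0.002, -0.003]
force: [-0.7, -0.4, -2.9]
opening: 0.567
```

Request:
send_rows([
  [[0.015, 0, 0], 0],
  [[0.035, 0, 0], 0],
  [[0.055, 0, 0], 0],
  [[0.075, 0, 0], 0],
  [[0.09, 0, 0], 0],
])

```text
time: 12.75
ee_pos: [0.5078, 0.2654, 0.1572]
tcp_rot: [0.028, 1.0, -0.002, -0.003]
force: [0.7, -0.6, -2.8]
opening: 0.566
```

```bash
python3 where.py
```

```text
t 12.75 hot mm [-62.9  34.2] z 0.1572 yaw err roll 0.001 zaxis [-0.007 -0.004 -1.   ] F [ 0.7 -0.6 -2.8] 0.5664234165885164
```

Request:
send_rows([
  [[0.02, 0, 0.0005], 0],
  [[0.04, 0, 0.0005], 0],
  [[0.06, 0, 0.0005], 0],
  [[0.08, 0, 0.0005], 0],
  [[0.092, 0, 0.0005], 0],
])

```text
time: 13.38
ee_pos: [0.4144, 0.2706, 0.1575]
tcp_rot: [0.027, 1.0, -0.002, -0.004]
force: [-0.1, -0.2, -2.5]
opening: 0.564
```

Request:
send_rows([
  [[0.003, 0, 0], 0],
  [[0.003, 0, 0], 0],
  [[0.003, 0, -0.04], 0],
  [[0.003, -0.06, -0.09], 0],
  [[0.003, -0.12, -0.14], 0],
])

```text
time: 14.0
ee_pos: [0.4075, 0.1741, 0.279]
tcp_rot: [0.027, 1.0, -0.002, -0.004]
force: [1.4, -0.1, -1.8]
opening: 0.567
```

```bash
python3 where.py
python3 - <<'E'
from cell import snapshot
from fit2 import *
for nm,(r0,r1,c0,c1) in {"top":(150,285,80,215),"scene":(95,205,225,355)}.items():
    u=snapshot(nm);np.save(nm+"6.npy",u,allow_pickle=True)
    q=cv2.resize(u["pixels"][r0:r1,c0:c1,::-1],(400,400),interpolation=cv2.INTER_CUBIC);a=q if nm=="top" else np.hstack([a,q])
cv2.imwrite("pics/s6.png",a)
E
```

```text
t 14.0 hot mm [-157.9  -62.6] z 0.279 yaw err roll 0.002 zaxis [-0.007 -0.004 -1.   ] F [ 1.4 -0.1 -1.8] 0.5669641496769157
```

View pics/s6.png

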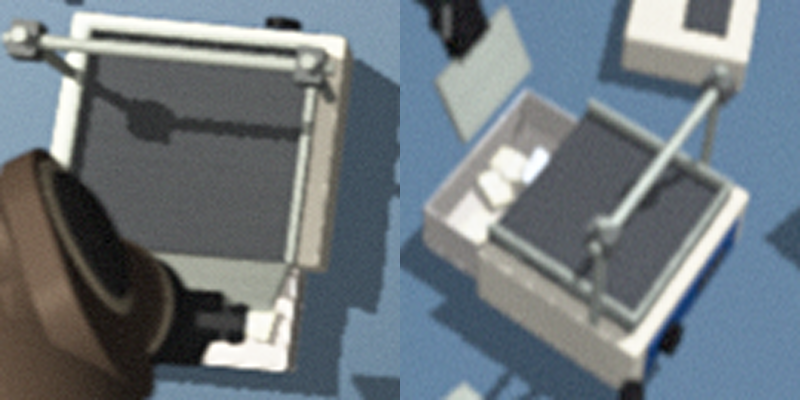

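Request:
send_rows([
  [[-0.005, -0.06, 0], 0],
  [[-0.01, -0.12, 0], 0],
  [[-0.015, -0.18, 0], -0.018],
  [[-0.02, -0.24, 0], -0.018],
  [[-0.025, -0.295, 0], -0.018],
])

```text
time: 14.72
ee_pos: [0.4165, -0.1278, 0.2827]
tcp_rot: [0.023, 1.0, -0.001, -0.0]
force: [1.5, -0.7, -3.4]
opening: 0.571
```

```bash
cat > home.py <<'E'
from cell import env
import numpy as np
from scipy.spatial.transform import Rotation as R
o=env.get_obs();Rt=R.from_quat(o["tcp_rot"]).as_matrix();p=o["ee_pos"]
y=Rt[:,1];print("t",o["time"],p.round(4),"roll needed",(np.arctan2(-y[0],y[1])+.036).round(4),"z",Rt[:,2].round(4),o["force"].round(1),o["moment"].round(2),o["opening"])
for d in(.18,.09,.06,.03,0):print(d,"tool shift",(Rt.T@(np.array([.5068,-.2233,.1029])+d*np.array([-.5,.015,.866])-p)).round(4))
E
python3 home.py
```

```text
t 14.725 [ 0.4165 -0.1278  0.2827] roll needed -0.0093 z [-3.0e-04 -1.4e-03 -1.0e+00] [ 1.5 -0.7 -3.4] [ 0.08 -0.02 -0.07] 0.5705714091167665
0.18 tool shift [-0.0045 -0.0926  0.0241]
0.09 tool shift [-0.0496 -0.0918  0.102 ]
0.06 tool shift [-0.0646 -0.0916  0.128 ]
0.03 tool shift [-0.0796 -0.0913  0.1539]
0 tool shift [-0.0946 -0.091   0.1799]
```

Request:
send_rows([
  [[-0.003, -0.05, 0.0], -0.009],
  [[-0.0045, -0.0926, 0.01], -0.009],
  [[-0.0045, -0.0926, 0.024], -0.009],
  [[-0.0045, -0.0926, 0.024], -0.009],
  [[-0.0045, -0.0926, 0.024], -0.009],
])

```text
time: 15.35
ee_pos: [0.4172, -0.2196, 0.2589]
tcp_rot: [0.017, 1.0, -0.001, -0.0]
force: [1.2, 0.4, -1.8]
opening: 0.564
```

```bash
python3 home.py
```

```text
t 15.35 [ 0.4172 -0.2196  0.2589] roll needed 0.0013 z [-4.0e-04 -1.1e-03 -1.0e+00] [ 1.2  0.4 -1.8] [0.06 0.08 0.03] 0.5638314397637157
0.18 tool shift [ 0.0003 -0.001   0.0002]
0.09 tool shift [-0.0447 -0.0007  0.0781]
0.06 tool shift [-0.0597 -0.0006  0.1041]
0.03 tool shift [-0.0748 -0.0005  0.13  ]
0 tool shift [-0.0898 -0.0004  0.156 ]
```

Request:
send_rows([
  [[-0.02, -0.0009, 0.0346], 0],
  [[-0.04, -0.0008, 0.069], 0],
  [[-0.0545, -0.0007, 0.0953], 0],
  [[-0.0545, -0.0007, 0.0953], 0],
])

```text
time: 15.85
ee_pos: [0.4718, -0.2208, 0.1624]
tcp_rot: [0.016, 1.0, -0.0, -0.002]
force: [-1.2, 0.2, -2.2]
opening: 0.567
```

```bash
python3 home.py
python3 - <<'E'
from cell import snapshot
from h import *
u=snapshot("scene");t=snapshot("top")
a=cv2.resize(u["pixels"][195:295,160:260,::-1],(400,400),interpolation=cv2.INTER_CUBIC)
b=cv2.resize(t["pixels"][185:285,85:185,::-1],(400,400),interpolation=cv2.INTER_CUBIC)
cv2.imwrite("pics/s7.png",np.hstack([a,b]))
E
```

```text
t 15.85 [ 0.4718 -0.2208  0.1624] roll needed 0.0039 z [-3.5e-03 -7.0e-04 -1.0e+00] [-1.2  0.2 -2.2] [ 0.04  0.09 -0.02] 0.5667848095990247
0.18 tool shift [ 0.0553 -0.0017 -0.0962]
0.09 tool shift [ 0.01   -0.0015 -0.0184]
0.06 tool shift [-0.0051 -0.0015  0.0075]
0.03 tool shift [-0.0202 -0.0014  0.0334]
0 tool shift [-0.0353 -0.0014  0.0593]
```

View pics/s7.png

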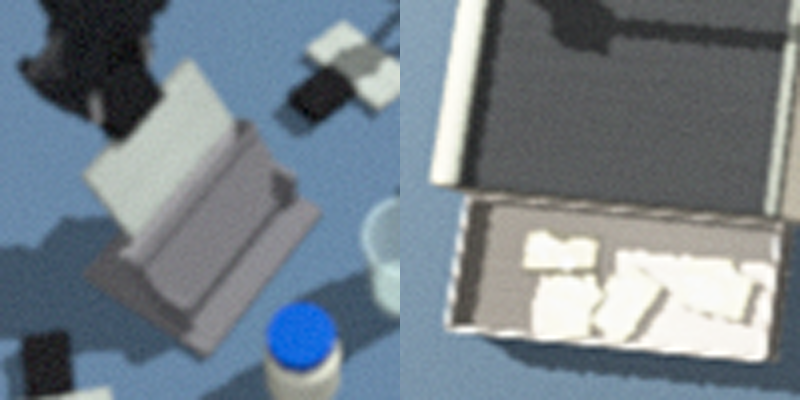

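All four shards lie in the trough ((560,250), (565,305), (635,305), (735,295)), the plate is empty, and the blade is at the slot mouth. Insert.

Request:
send_rows([
  [[-0.0051, -0.0015, 0.0075], 0.004],
  [[-0.0095, -0.0015, 0.015], 0.004],
  [[-0.014, -0.0015, 0.0228], 0.004],
  [[-0.0175, -0.0015, 0.0286], 0.004],
  [[-0.0202, -0.0014, 0.0334], 0.004],
])

```text
time: 16.58
ee_pos: [0.4826, -0.2239, 0.1352]
tcp_rot: [0.021, 1.0, 0.004, -0.007]
force: [-79.0, 19.1, 127.6]
opening: 0.567
```

```bash
python3 home.py
```

```text
t 16.575 [ 0.4826 -0.2239  0.1352] roll needed -0.0059 z [-0.0139  0.009  -0.9999] [-79.   19.1 127.6] [ 4.38 16.74  0.03] 0.5665704019999426
0.18 tool shift [ 0.0677  0.0016 -0.1226]
0.09 tool shift [ 0.0216  0.0015 -0.0453]
0.06 tool shift [ 0.0062  0.0014 -0.0196]
0.03 tool shift [-0.0092  0.0014  0.0062]
0 tool shift [-0.0246  0.0014  0.032 ]
```

Jammed with high force. Backing straight out and measuring the blade's real pose in the grip.

Request:
send_rows([
  [[0.006, 0.001, -0.012], 0],
  [[0.02, 0.001, -0.038], 0],
  [[0.04, 0.001, -0.072], 0],
  [[0.0523, 0.001, -0.0969], -0.006],
  [[0.0523, 0.001, -0.0969], -0.006],
])

```text
time: 17.2
ee_pos: [0.4323, -0.2221, 0.2343]
tcp_rot: [0.018, 1.0, 0.004, -0.005]
force: [-0.0, 0.5, -2.4]
opening: 0.563
```

```bash
python3 home.py
cat > blade.py <<'E'
from cell import env,snapshot
from tilt import *
o=env.get_obs();p=o["ee_pos"];Rt=R.from_quat(o["tcp_rot"]).as_matrix();yaw=np.arctan2(-Rt[0,1],Rt[1,1])
u=snapshot("scene");im=u["pixels"][:,:,::-1].copy();np.save("blade.npy",u,allow_pickle=True)
q=proj(u,corners(p,np.radians(31),yaw));x0,y0=(q.min(0)-12).astype(int);x1,y1=(q.max(0)+12).astype(int)
k=4;c=cv2.resize(im[y0:y1,x0:x1],None,fx=k,fy=k,interpolation=cv2.INTER_CUBIC).astype(float)
g=c.mean(2);sat=c.max(2)-c.min(2);m=((g>125)&(sat<45)).astype(np.uint8)
n,lab,st,ce=cv2.connectedComponentsWithStats(m);ctr=((q.mean(0)-[x0,y0])*k).astype(int);L=lab[ctr[1],ctr[0]]
h=cv2.convexHull(max(cv2.findContours((lab==L).astype(np.uint8),0,2)[0],key=cv2.contourArea))
ap=h
for e in np.linspace(.01,.2,60):
    ap=cv2.approxPolyDP(h,e*cv2.arcLength(h,True),True)
    if len(ap)<=4:break
ob=(ap[:,0]+.5)/k-.5+[x0,y0];print("label",L,"area px",st[L][4]/16);print("obs",ob.round(1).tolist())
for a in(25,28,31,34,37,40):print(a,proj(u,corners(p,np.radians(a),yaw,L=.104)).round(1).tolist())
E
python3 blade.py
```

```text
t 17.2 [ 0.4323 -0.2221  0.2343] roll needed -0.0004 z [-0.0099  0.0092 -0.9999] [-0.   0.5 -2.4] [ 0.03 -0.02  0.04] 0.5630543020421269
0.18 tool shift [ 0.0158  0.0012 -0.0243]
0.09 tool shift [-0.03    0.0008  0.0531]
0.06 tool shift [-0.0453  0.0006  0.079 ]
0.03 tool shift [-0.0605  0.0005  0.1048]
0 tool shift [-0.0758  0.0004  0.1306]
label 1 area px 951.0
obs [[192.1, 186.6], [205.1, 204.1], [176.6, 233.6], [162.6, 215.9]]
25 [[175.4, 234.5], [202.2, 205.3], [164.6, 218.5], [192.8, 189.2]]
28 [[176.6, 234.9], [203.4, 205.6], [165.0, 218.6], [193.3, 189.3]]
31 [[177.8, 235.3], [204.6, 205.9], [165.5, 218.7], [193.8, 189.4]]
34 [[178.9, 235.5], [205.8, 206.0], [165.9, 218.8], [194.2, 189.4]]
37 [[180.0, 235.7], [206.9, 206.1], [166.3, 218.9], [194.6, 189.4]]
40 [[181.0, 235.8], [208.0, 206.1], [166.7, 218.9], [195.0, 189.4]]
```

Request:
send_rows([
  [[0.001, 0.001, -0.04], 0],
  [[0.002, 0.001, -0.0814], 0],
  [[0.002, 0.001, -0.0814], 0],
  [[0.002, 0.001, -0.0814], 0],
])

```text
time: 17.75
ee_pos: [0.4313, -0.2205, 0.3129]
tcp_rot: [0.017, 1.0, 0.005, -0.007]
force: [-0.0, 0.5, -3.2]
opening: 0.566
```

```bash
cat > cmp.py <<'E'
from cell import env,snapshot
from h import *
o=env.get_obs();print(o["ee_pos"].round(4),R.from_quat(o["tcp_rot"]).as_matrix()[:,2].round(4),o["tcp_rot"].round(4))
A=cv2.imread("pics/w1.png")[:,400:]
u=snapshot("scene");B=cv2.resize(u["pixels"][150:300,140:340,::-1],(400,300),interpolation=cv2.INTER_CUBIC)
cv2.imwrite("pics/w2.png",B)
def quad(im):
    im=cv2.resize(im,None,fx=3,fy=3,interpolation=cv2.INTER_CUBIC)
    c=im.astype(float);m=((c.mean(2)>125)&(c.max(2)-c.min(2)<45)).astype(np.uint8)
    n,l,st,ce=cv2.connectedComponentsWithStats(m);L=l[270,260];print("L",L,st[L])
    h=cv2.convexHull(max(cv2.findContours((l==L).astype(np.uint8),0,2)[0],key=cv2.contourArea))
    for e in np.linspace(.01,.2,60):
        a=cv2.approxPolyDP(h,e*cv2.arcLength(h,True),True)
        if len(a)<=4:break
    a=a[:,0]/6.;return a[np.lexsort((a[:,0],))]
a,b=quad(A),quad(B);print(a.round(1).tolist());print(b.round(1).tolist())
# subpixel shift of the blade patch
ga,gb=[cv2.cvtColor(i,cv2.COLOR_BGR2GRAY)[15:160,15:150] for i in(A,B)]
W=np.eye(2,3,dtype=np.float32);cc,W=cv2.findTransformECC(ga,gb,W,cv2.MOTION_EUCLIDEAN,(3,200,1e-6));print(cc,W.round(4),np.degrees(np.arctan2(W[1,0],W[0,0])))
E
python3 cmp.py
```

```text
[ 0.4313 -0.2205  0.3129] [-0.0136  0.0099 -0.9999] [ 0.0175  0.9998  0.0048 -0.0069]
L 9 [  113   124   267   295 36710]
L 5 [  107   111   272   298 38028]
[[18.8, 51.0], [33.2, 69.5], [50.5, 20.7], [63.0, 40.0]]
[[17.8, 49.3], [33.5, 68.0], [49.5, 18.5], [63.0, 37.3]]
0.9847933336374453 [[ 0.9999  0.0121 -2.3353]
 [-0.0121  0.9999 -2.8732]] -0.6950456
```

Compared with the reference picture, the scraper slid about 10 mm up in the grip during the jam, and now sits about 5 mm across. I'll reinsert with those offsets and a soft grip so it can align itself.

```bash
cat > ins.py <<'E'
import sys
from cell import env
import numpy as np
from scipy.spatial.transform import Rotation as R
perp=float(sys.argv[1])/1e3
o=env.get_obs();Rt=R.from_quat(o["tcp_rot"]).as_matrix();p=o["ee_pos"];y=Rt[:,1]
h=np.array([.5068,-.2233,.1029]);v=p-h
print("t",o["time"],"d mm",1e3*(v@[-.5,0,.866]).round(4),"perp",1e3*(v@[.866,0,.5]).round(4),"roll needed",(np.arctan2(-y[0],y[1])+.036).round(4),"z",Rt[:,2].round(4),"F",o["force"].round(1),"M",o["moment"].round(2),o["opening"])
for d in map(float,sys.argv[2:]):print(d,(Rt.T@(h+d/1e3*np.array([-.5,.015,.866])+perp*np.array([.866,0,.5])-p)).round(4))
E
python3 ins.py -5 120 60 55
```

```text
t 17.8 d mm 219.6 perp 39.199999999999996 roll needed 0.0008 z [-0.0144  0.0099 -0.9998] F [-1.5 -0.  -4.1] M [-0.02  0.04  0.02] 0.5639551696899588
120.0 [-0.0131 -0.0016  0.1082]
60.0 [-0.0439 -0.002   0.1597]
55.0 [-0.0465 -0.002   0.164 ]
```

Request:
send_rows([
  [[-0.0065, -0.0008, 0.054], 0.001],
  [[-0.0131, -0.0016, 0.1082], 0.001],
  [[-0.028, -0.0018, 0.134], 0.001],
  [[-0.0439, -0.002, 0.1597], 0.001],
  [[-0.0439, -0.002, 0.1597], 0.001],
])

```text
time: 18.42
ee_pos: [0.4712, -0.2216, 0.1492]
tcp_rot: [0.018, 1.0, 0.005, -0.01]
force: [-0.4, -0.5, -2.5]
opening: 0.563
```

Request:
send_rows([
  [[0, 0, 0], 0],
  [[0, 0, 0], 0],
], claw=1, force=35)

```text
time: 18.68
ee_pos: [0.4708, -0.2217, 0.1496]
tcp_rot: [0.018, 1.0, 0.005, -0.01]
force: [0.7, -0.6, -2.4]
opening: 0.565
```

```bash
python3 ins.py -5 50 45 40 35 30
```

```text
t 18.675 d mm 58.5 perp -7.9 roll needed -0.0001 z [-0.0205  0.0106 -0.9997] F [ 0.7 -0.6 -2.4] M [0.02 0.03 0.04] 0.5649303011603167
50.0 [-0.0068 -0.0007  0.0058]
45.0 [-0.0094 -0.0007  0.01  ]
40.0 [-0.012  -0.0008  0.0143]
35.0 [-0.0146 -0.0008  0.0186]
30.0 [-0.0172 -0.0008  0.0229]
```

Request:
send_rows([
  [[-0.0034, -0.0004, 0.0029], 0],
  [[-0.0068, -0.0007, 0.0058], 0],
  [[-0.008, -0.0007, 0.008], 0],
  [[-0.0094, -0.0007, 0.01], 0],
])

```text
time: 19.18
ee_pos: [0.48, -0.2226, 0.1392]
tcp_rot: [0.018, 1.0, 0.005, -0.01]
force: [0.9, -0.1, -2.3]
opening: 0.566
```

```bash
python3 ins.py -5 45 40 35 30
```

```text
t 19.175 d mm 44.900000000000006 perp -5.1000000000000005 roll needed -0.0 z [-0.0206  0.0106 -0.9997] F [ 0.9 -0.1 -2.3] M [0.01 0.03 0.05] 0.5661844509760285
45.0 [ 0.     -0.0001 -0.0002]
40.0 [-0.0026 -0.0001  0.0041]
35.0 [-0.0052 -0.0001  0.0084]
30.0 [-0.0078 -0.0001  0.0127]
```

No contact yet; small steps onward.

Request:
send_rows([
  [[-0.0013, 0, 0.002], 0],
  [[-0.0026, 0, 0.0041], 0],
  [[-0.0026, 0, 0.0041], 0],
])

```text
time: 19.55
ee_pos: [0.4825, -0.2226, 0.1349]
tcp_rot: [0.018, 1.0, 0.005, -0.011]
force: [1.1, 0.7, -2.4]
opening: 0.562
```

Request:
send_rows([
  [[-0.0013, 0, 0.002], 0],
  [[-0.0026, 0, 0.0043], 0],
  [[-0.0026, 0, 0.0043], 0],
])

```text
time: 19.92
ee_pos: [0.485, -0.2225, 0.1303]
tcp_rot: [0.018, 1.0, 0.005, -0.011]
force: [1.0, 0.5, -2.4]
opening: 0.562
```

```bash
python3 ins.py -5 35 30 25 20
```

```text
t 19.925 d mm 34.6 perp -5.2 roll needed 0.0001 z [-0.0213  0.0107 -0.9997] F [ 1.   0.5 -2.4] M [ 0.   -0.01 -0.01] 0.5615064786170617
35.0 [-0.     -0.0003 -0.0004]
30.0 [-0.0026 -0.0003  0.0038]
25.0 [-0.0052 -0.0003  0.0081]
20.0 [-0.0078 -0.0003  0.0124]
```

Request:
send_rows([
  [[-0.0013, 0, 0.002], 0],
  [[-0.0026, 0, 0.0041], 0],
  [[-0.0039, 0, 0.0063], 0],
  [[-0.005, 0, 0.0084], 0],
  [[-0.005, 0, 0.0084], 0],
])

```text
time: 20.55
ee_pos: [0.4901, -0.2227, 0.1217]
tcp_rot: [0.018, 1.0, 0.005, -0.011]
force: [0.9, 0.3, -2.4]
opening: 0.562
```

```bash
python3 ins.py -5 25 20 15 10
```

```text
t 20.55 d mm 24.7 perp -5.1000000000000005 roll needed 0.0001 z [-0.021   0.0105 -0.9997] F [ 0.9  0.3 -2.4] M [-0.04 -0.22 -0.01] 0.5621373463950418
25.0 [ 0.0001 -0.0003 -0.0003]
20.0 [-0.0025 -0.0003  0.0039]
15.0 [-0.0051 -0.0003  0.0082]
10.0 [-0.0077 -0.0004  0.0125]
```

Request:
send_rows([
  [[-0.0013, 0, 0.002], 0],
  [[-0.0025, 0, 0.0039], 0],
  [[-0.0038, 0, 0.006], 0],
  [[-0.0051, 0, 0.0082], 0],
  [[-0.0051, 0, 0.0082], 0],
])

```text
time: 21.18
ee_pos: [0.4949, -0.2231, 0.1149]
tcp_rot: [0.018, 1.0, 0.006, -0.01]
force: [-6.1, 2.7, 18.0]
opening: 0.568
```

```bash
python3 ins.py -5 15 10 5 0 -5 -10; python3 blade.py | head -2
```

```text
t 21.175 d mm 16.299999999999997 perp -4.3 roll needed -0.0009 z [-0.0204  0.0116 -0.9997] F [-6.1  2.7 18. ] M [ 0.81  1.19 -0.13] 0.5683474653859691
15.0 [-0.0001 -0.      0.0015]
10.0 [-0.0027 -0.      0.0058]
5.0 [-0.0053 -0.0001  0.0101]
0.0 [-0.0079 -0.0001  0.0143]
-5.0 [-0.0105 -0.0001  0.0186]
-10.0 [-0.0131 -0.0002  0.0229]
label 1 area px 504.9375
obs [[213.9, 220.1], [220.9, 229.4], [195.1, 259.1], [186.6, 248.4]]
```

Lightly wedged at about 22 N, with roughly 27 mm left by the visible blade length. The blade is well captured, so I'll release and let it settle and align.

Request:
send_rows([
  [[0, 0, -0.001], 0],
  [[0, 0, -0.001], 0],
  [[0, 0, -0.001], 0],
  [[0, 0, -0.001], 0],
  [[0, 0, -0.001], 0],
], claw=0)

```text
time: 21.85
ee_pos: [0.4949, -0.223, 0.1158]
tcp_rot: [0.018, 1.0, 0.006, -0.01]
force: [-0.1, -0.2, -1.4]
opening: 1.0
```

```bash
python3 ins.py -5 15 0; python3 blade.py | head -2
```

```text
t 21.85 d mm 17.1 perp -3.9 roll needed -0.0008 z [-0.0206  0.0116 -0.9997] F [-0.1 -0.2 -1.4] M [-0.03 -0.03  0.  ] 1.0000170146874976
15.0 [-0.0001 -0.0001  0.0024]
0.0 [-0.0079 -0.0001  0.0152]
label 3 area px 506.75
obs [[213.4, 220.1], [220.9, 229.1], [194.9, 259.1], [186.4, 248.9]]
```

Run:
```python
from h import *
t=np.load("w0.npy",allow_pickle=True).item();im=t["pixels"].astype(float)
b=im[...,2]-im[...,0] # blueness
for r0,r1,cs,z,nm in((138,160,list(range(206,224))+list(range(290,312)),.01,"front foot edge"),(222,248,range(212,306),.01,"rear foot edge")):
    P=[]
    for c in cs:
        col=b[r0:r1,c];th=(col.max()+col.min())/2;s=np.sign(col-th);k=np.where(s[:-1]!=s[1:])[0]
        if len(k):k=k[0];P.append((c,r0+k+(th-col[k])/(col[k+1]-col[k])))
    P=np.array(P);f=np.polyfit(P[:,0],P[:,1],1);res=P[:,1]-np.polyval(f,P[:,0])
    g=abs(res)<1;f=np.polyfit(P[g,0],P[g,1],1);e=np.array([[cs[0],np.polyval(f,cs[0])],[cs[-1],np.polyval(f,cs[-1])]])
    W=onz(t,e,z);d=W[1]-W[0];print(nm,e.round(1).tolist(),W[:,:2].round(4).tolist(),"yaw",np.arctan(-d[0]/d[1]).round(4),"std",res[g].std().round(2),g.sum(),len(P))
# blade-top strip line on scraper sides / mouth flare edge
```

```text
front foot edge [[206.0, 146.6], [311.0, 146.5]] [[0.4753, -0.2851], [0.4799, -0.1541]] yaw -0.0352 std 0.09 40 40
rear foot edge [[212.0, 235.5], [305.0, 235.6]] [[0.5956, -0.2868], [0.6003, -0.1605]] yaw -0.0374 std 0.03 94 94
```

The wrist picture gives a sheath yaw of −0.036, which the tool already matches. Regripping softly at zero cross offset and pushing along the slot.

Request:
send_rows([
  [[-0.0034, 0, -0.002], 0],
  [[-0.0034, 0, -0.002], 0],
  [[-0.0034, 0, -0.002], 0],
], claw=0)

```text
time: 22.28
ee_pos: [0.4983, -0.2232, 0.1177]
tcp_rot: [0.018, 1.0, 0.006, -0.01]
force: [-0.6, 0.1, -1.1]
opening: 1.001
```

Request:
send_rows([
  [[0, 0, 0], 0],
  [[0, 0, 0], 0],
  [[0, 0, 0], 0],
  [[0, 0, 0], 0],
  [[0, 0, 0], 0],
], claw=1, force=35)

```text
time: 22.9
ee_pos: [0.4984, -0.2232, 0.1178]
tcp_rot: [0.018, 1.0, 0.006, -0.01]
force: [-0.3, 0.6, 1.2]
opening: 0.574
```

```bash
python3 ins.py 0 15 10 5
```

```text
t 22.9 d mm 17.1 perp 0.1 roll needed -0.0008 z [-0.0205  0.0115 -0.9997] F [-0.3  0.6  1.2] M [-0.02  0.02 -0.04] 0.5744943174501361
15.0 [-0.001   0.0001  0.0019]
10.0 [-0.0036  0.0001  0.0061]
5.0 [-0.0062  0.0001  0.0104]
```

Request:
send_rows([
  [[-0.001, 0, 0.0019], 0],
  [[-0.0023, 0, 0.004], 0],
  [[-0.0036, 0, 0.0061], 0],
  [[-0.0036, 0, 0.0061], 0],
])

```text
time: 23.4
ee_pos: [0.5004, -0.2238, 0.1152]
tcp_rot: [0.019, 1.0, 0.007, -0.011]
force: [-17.6, 6.2, 46.2]
opening: 0.577
```

```bash
python3 ins.py 0 10 5 0; python3 blade.py | head -2
```

```text
t 23.4 d mm 13.799999999999999 perp 0.6 roll needed -0.0013 z [-0.0212  0.0142 -0.9997] F [-17.6   6.2  46.2] M [1.48 4.14 0.35] 0.5769863494449624
10.0 [-0.0015  0.0007  0.0036]
5.0 [-0.0041  0.0006  0.0079]
0.0 [-0.0066  0.0006  0.0121]
label 1 area px 469.4375
obs [[213.6, 220.6], [220.9, 229.4], [195.1, 259.1], [187.1, 249.6]]
```

Run:
```python
from h import *
t=np.load("blade.npy",allow_pickle=True).item();s=np.load("scene0.npy",allow_pickle=True).item()
yaw=-.036;c,n=np.cos(yaw),np.sin(yaw);S=[.528,-.2228]
def slot(x,y,z): X=30+x*.866-z*.5;Z=30+x*.5+z*.866;return np.array([S[0]+(c*X-n*y)/1e3,S[1]+(n*X+c*y)/1e3,Z/1e3])
for x in(-8,-4,0,4,8):print("mouth z58 x",x,proj(t,[slot(x,-60,58),slot(x,60,58)]).round(1).tolist())
for e in(0,15,25,35):print("top front corner, edge",e,proj(t,[slot(-4,-60,e+64),slot(-4,60,e+64)]).round(1).tolist(),"rear",proj(t,[slot(4,-60,e+64),slot(4,60,e+64)]).round(1).tolist())
# profiles along slot axis at y=-45 and +45
for y in(-42,42):
    for nm,u in(("home",s),("now",t)):
        g=u["pixels"].astype(np.float32).mean(2)
        z=np.arange(30,110,4);q=proj(u,[slot(0,y,k) for k in z]).astype(np.float32)
        v=cv2.remap(g,q[:,0].reshape(-1,1),q[:,1].reshape(-1,1),1).ravel();print(nm,y,dict(zip(z.tolist(),v.round().astype(int).tolist())))
```

```text
mouth z58 x -8 [[192.1, 256.1], [216.9, 227.1]]
mouth z58 x -4 [[192.9, 256.4], [217.8, 227.3]]
mouth z58 x 0 [[193.8, 256.7], [218.7, 227.5]]
mouth z58 x 4 [[194.7, 256.9], [219.5, 227.7]]
mouth z58 x 8 [[195.5, 257.2], [220.4, 227.9]]
top front corner, edge 0 [[191.9, 255.0], [216.9, 226.0]] rear [[193.6, 255.6], [218.7, 226.3]]
top front corner, edge 15 [[189.4, 251.6], [214.7, 222.5]] rear [[191.1, 252.1], [216.4, 222.9]]
top front corner, edge 25 [[187.7, 249.2], [213.1, 220.1]] rear [[189.4, 249.8], [214.9, 220.5]]
top front corner, edge 35 [[186.0, 246.9], [211.6, 217.8]] rear [[187.7, 247.4], [213.4, 218.1]]
home -42 {30: 119, 34: 120, 38: 113, 42: 105, 46: 121, 50: 149, 54: 175, 58: 177, 62: 171, 66: 154, 70: 137, 74: 133, 78: 131, 82: 128, 86: 128, 90: 131, 94: 130, 98: 131, 102: 129, 106: 130}
now -42 {30: 126, 34: 124, 38: 117, 42: 113, 46: 128, 50: 159, 54: 186, 58: 194, 62: 197, 66: 197, 70: 196, 74: 195, 78: 194, 82: 193, 86: 182, 90: 156, 94: 138, 98: 138, 102: 138, 106: 133}
home 42 {30: 122, 34: 119, 38: 109, 42: 108, 46: 125, 50: 153, 54: 175, 58: 182, 62: 174, 66: 155, 70: 140, 74: 130, 78: 127, 82: 129, 86: 130, 90: 130, 94: 129, 98: 131, 102: 130, 106: 129}
now 42 {30: 129, 34: 127, 38: 117, 42: 113, 46: 128, 50: 162, 54: 186, 58: 195, 62: 196, 66: 198, 70: 193, 74: 194, 78: 195, 82: 196, 86: 187, 90: 164, 94: 144, 98: 133, 102: 134, 106: 127}
```

The blade is in the slot and square: its lower boundary matches home, and both ends sit about 22 mm high. So it's a tilt wedge. I'll relax it, then find the free range across the slot.

Request:
send_rows([
  [[0.0018, 0.0005, -0.003], 0],
  [[0.0018, 0.0005, -0.003], 0],
])

```text
time: 23.7
ee_pos: [0.4983, -0.2233, 0.1182]
tcp_rot: [0.019, 1.0, 0.007, -0.011]
force: [-1.3, -0.4, -0.4]
opening: 0.574
```

```bash
python3 ins.py 0 17; python3 ins.py 3 17 | tail -1
```

```text
t 23.7 d mm 17.5 perp 0.3 roll needed -0.0013 z [-0.0214  0.0142 -0.9997] F [-1.3 -0.4 -0.4] M [-0.16  0.29  0.06] 0.5737859743763514
17.0 [0.     0.0003 0.0006]
17.0 [-0.0025  0.0004 -0.001 ]
```

Request:
send_rows([
  [[-0.0026, 0, -0.0015], 0],
  [[-0.0026, 0, -0.0015], 0],
])

```text
time: 23.95
ee_pos: [0.4995, -0.2233, 0.1186]
tcp_rot: [0.019, 1.0, 0.007, -0.013]
force: [-4.0, 0.1, -2.3]
opening: 0.58
```

```bash
python3 ins.py 0 17
```

```text
t 23.95 d mm 17.3 perp 1.5 roll needed -0.0016 z [-0.025   0.0147 -0.9996] F [-4.   0.1 -2.3] M [-0.22  1.43  0.11] 0.5804737551523089
17.0 [0.0012 0.0002 0.001 ]
```

Request:
send_rows([
  [[-0.0026, 0, -0.0015], 0],
  [[-0.0026, 0, -0.0015], 0],
])

```text
time: 24.2
ee_pos: [0.501, -0.2233, 0.1193]
tcp_rot: [0.019, 1.0, 0.007, -0.014]
force: [-5.1, 0.2, -3.1]
opening: 0.574
```

```bash
python3 ins.py 0 17
```

```text
t 24.2 d mm 17.1 perp 3.2 roll needed -0.0017 z [-0.0278  0.0151 -0.9995] F [-5.1  0.2 -3.1] M [-0.26  1.45  0.08] 0.5740041245503487
17.0 [0.0027 0.0001 0.0017]
```

Request:
send_rows([
  [[0.0026, 0, 0.0015], 0],
  [[0.0043, 0, 0.0025], 0],
  [[0.0043, 0, 0.0025], 0],
])

```text
time: 24.58
ee_pos: [0.4991, -0.2232, 0.1177]
tcp_rot: [0.018, 1.0, 0.007, -0.012]
force: [5.3, -0.7, -2.1]
opening: 0.576
```

```bash
python3 ins.py 0 17
```

```text
t 24.575 d mm 16.7 perp 0.7 roll needed -0.0009 z [-0.0231  0.0139 -0.9996] F [ 5.3 -0.7 -2.1] M [-0.13 -1.48  0.13] 0.5764407506863171
17.0 [0.0008 0.0002 0.0001]
```

Request:
send_rows([
  [[0.0026, 0, 0.0015], 0],
  [[0.0026, 0, 0.0015], 0],
])

```text
time: 24.82
ee_pos: [0.4988, -0.2232, 0.1174]
tcp_rot: [0.018, 1.0, 0.006, -0.009]
force: [5.2, 0.4, 3.1]
opening: 0.575
```

```bash
python3 ins.py 0 17
```

```text
t 24.825 d mm 16.6 perp 0.3 roll needed -0.0003 z [-0.0182  0.0131 -0.9997] F [5.2 0.4 3.1] M [ 0.18 -1.53  0.03] 0.5752166318899707
17.0 [ 0.0005  0.0001 -0.0002]
```

Request:
send_rows([
  [[0.0026, 0, 0.0015], 0],
  [[0.0026, 0, 0.0015], 0],
])

```text
time: 25.08
ee_pos: [0.4987, -0.2232, 0.1173]
tcp_rot: [0.018, 1.0, 0.006, -0.007]
force: [6.5, 1.5, 5.3]
opening: 0.571
```

```bash
python3 ins.py 0 17
```

```text
t 25.075 d mm 16.6 perp 0.2 roll needed 0.0001 z [-0.0129  0.0123 -0.9998] F [6.5 1.5 5.3] M [ 0.29 -1.5   0.  ] 0.570598986447717
17.0 [ 0.0004  0.0002 -0.0003]
```

The grip's torsion (about 1.5 Nm) keeps the scraper tilted about 6° low, which limits the depth. I'll lift the handle across by about 7 mm to straighten it, then push.

Request:
send_rows([
  [[-0.0026, 0, -0.0015], 0],
  [[-0.005, 0, -0.003], 0],
  [[-0.007, 0, -0.004], 0],
  [[-0.007, 0, -0.004], 0],
])

```text
time: 25.58
ee_pos: [0.5045, -0.2234, 0.1207]
tcp_rot: [0.018, 1.0, 0.006, -0.008]
force: [-5.4, 0.3, -3.1]
opening: 0.574
```

```bash
python3 ins.py 7 17 12; python3 blade.py|sed -n 2p
```

```text
t 25.575 d mm 16.6 perp 6.8999999999999995 roll needed -0.0004 z [-0.0154  0.013  -0.9998] F [-5.4  0.3 -3.1] M [ 0.01  1.55 -0.01] 0.5735554815168177
17.0 [ 0.0002  0.0004 -0.0004]
12.0 [-0.0024  0.0003  0.0039]
obs [[213.6, 219.9], [220.4, 229.9], [195.1, 259.1], [187.4, 248.6]]
```

Request:
send_rows([
  [[-0.0012, 0, 0.002], 0],
  [[-0.0025, 0, 0.0039], 0],
  [[-0.0025, 0, 0.0039], 0],
])

```text
time: 26.0
ee_pos: [0.5069, -0.2234, 0.1165]
tcp_rot: [0.018, 1.0, 0.006, -0.008]
force: [-2.9, -0.5, -5.3]
opening: 0.577
```

```bash
python3 ins.py 7 12 7; python3 blade.py|sed -n 2p
```

```text
t 26.0 d mm 11.700000000000001 perp 6.8999999999999995 roll needed -0.0004 z [-0.0157  0.0131 -0.9998] F [-2.9 -0.5 -5.3] M [-0.08  0.97 -0.05] 0.5774781715022402
12.0 [ 0.      0.0002 -0.0003]
7.0 [-0.0025  0.0002  0.004 ]
obs [[237.4, 210.6], [237.4, 244.4], [178.6, 278.4], [178.6, 210.6]]
```

Sliding freely now. Continuing.

Request:
send_rows([
  [[-0.0012, 0, 0.002], 0],
  [[-0.0025, 0, 0.0041], 0],
  [[-0.0025, 0, 0.0041], 0],
])

```text
time: 26.42
ee_pos: [0.5095, -0.2233, 0.1121]
tcp_rot: [0.018, 1.0, 0.006, -0.008]
force: [-3.4, 0.2, -6.1]
opening: 0.577
```

```bash
cat > prof.py <<'E'
from cell import snapshot
from h import *
s=np.load("scene0.npy",allow_pickle=True).item();t=snapshot("scene")
yaw=-.036;c,n=np.cos(yaw),np.sin(yaw);S=[.528,-.2228]
def slot(x,y,z): X=30+x*.866-z*.5;Z=30+x*.5+z*.866;return np.array([S[0]+(c*X-n*y)/1e3,S[1]+(n*X+c*y)/1e3,Z/1e3])
z=np.arange(50,110,.5)
for y in(-50,-42,42,50):
    r=[]
    for u in(s,t):
        g=u["pixels"].astype(np.float32).mean(2);q=proj(u,[slot(0,y,k) for k in z]).astype(np.float32)
        v=cv2.remap(g,q[:,0].reshape(-1,1),q[:,1].reshape(-1,1),1).ravel();i=np.where(v>160)[0];r.append(z[i.max()] if len(i) else None)
    print("blade top",y,"home",r[0],"now",r[1])
E
python3 prof.py; python3 ins.py 7 7 2
```

```text
blade top -50 home 64.5 now 79.5
blade top -42 home 64.5 now 80.5
blade top 42 home 65.0 now 81.5
blade top 50 home 64.0 now 81.5
t 26.475 d mm 6.6 perp 6.8999999999999995 roll needed -0.0004 z [-0.0156  0.0129 -0.9998] F [-2.8  0.3 -6.7] M [-0.05  0.93 -0.01] 0.5767741523960003
7.0 [ 0.0001  0.0001 -0.0004]
2.0 [-0.0025  0.0001  0.0039]
```

Request:
send_rows([
  [[-0.0012, 0, 0.002], 0],
  [[-0.0025, 0, 0.0043], 0],
  [[-0.0037, 0, 0.0065], 0],
  [[-0.005, 0, 0.0086], 0],
  [[-0.005, 0, 0.0086], 0],
])

```text
time: 27.1
ee_pos: [0.5146, -0.2234, 0.1031]
tcp_rot: [0.018, 1.0, 0.006, -0.008]
force: [-2.5, -1.1, -6.1]
opening: 0.576
```

```bash
python3 prof.py; python3 ins.py 7 -3 -8
```

```text
blade top -50 home 64.5 now 70.0
blade top -42 home 64.5 now 70.0
blade top 42 home 65.0 now 71.0
blade top 50 home 64.0 now 71.0
t 27.15 d mm -3.7 perp 6.8999999999999995 roll needed -0.0003 z [-0.0154  0.0127 -0.9998] F [-2.3 -1.1 -7.4] M [-0.13  0.85 -0.07] 0.577378028125693
-3.0 [ 0.0002 -0.     -0.0007]
-8.0 [-0.0023 -0.      0.0036]
```

About 6 mm remain; down to the floor until the force rises.

Request:
send_rows([
  [[-0.0012, 0, 0.002], 0],
  [[-0.0023, 0, 0.0038], 0],
  [[-0.0023, 0, 0.0038], 0],
])

```text
time: 27.52
ee_pos: [0.5166, -0.2233, 0.0997]
tcp_rot: [0.018, 1.0, 0.007, -0.008]
force: [-6.4, 1.6, 3.1]
opening: 0.575
```

Request:
send_rows([
  [[-0.0007, 0, 0.0012], 0],
  [[-0.001, 0, 0.0017], 0],
  [[-0.001, 0, 0.0017], 0],
])

```text
time: 27.9
ee_pos: [0.5166, -0.2233, 0.0995]
tcp_rot: [0.018, 1.0, 0.007, -0.008]
force: [-13.5, 4.2, 18.6]
opening: 0.576
```

```bash
python3 prof.py; python3 ins.py 7 -8 -10 -12
```

```text
blade top -50 home 64.5 now 66.0
blade top -42 home 64.5 now 66.0
blade top 42 home 65.0 now 67.0
blade top 50 home 64.0 now 67.0
t 27.95 d mm -7.8 perp 6.8 roll needed -0.001 z [-0.0167  0.015  -0.9997] F [-13.1   4.3  17.9] M [ 0.34  3.39 -0.12] 0.574925846119734
-8.0 [-0.0003 -0.0001  0.0001]
-10.0 [-0.0013 -0.0001  0.0018]
-12.0 [-0.0023 -0.0002  0.0035]
```

Blade top is within about 2 mm of its home reading and the push is firm. Release and check.

Request:
send_rows([
  [[0, 0, -0.0005], 0],
  [[0, 0, -0.0005], 0],
  [[0, 0, -0.0005], 0],
  [[0, 0, -0.0005], 0],
  [[0, 0, -0.0005], 0],
], claw=0)

```text
time: 28.58
ee_pos: [0.5167, -0.2233, 0.1]
tcp_rot: [0.018, 1.0, 0.007, -0.008]
force: [-0.3, -0.6, -0.3]
opening: 1.002
```

```bash
python3 prof.py; python3 ins.py 7 -8
```

```text
blade top -50 home 64.5 now 66.5
blade top -42 home 64.5 now 66.0
blade top 42 home 65.0 now 66.5
blade top 50 home 64.0 now 66.0
t 28.625 d mm -7.5 perp 7.1000000000000005 roll needed -0.0011 z [-0.0167  0.0149 -0.9997] F [ 0.3 -0.3  0.4] M [0.   0.02 0.  ] 0.9981671051976407
-8.0 [-0.0002 -0.0001  0.0005]
```

Request:
send_rows([
  [[0, 0, -0.02], 0],
  [[0, 0, -0.06], 0],
  [[0, 0, -0.12], 0],
  [[0, 0, -0.17], 0],
  [[0, 0, -0.2], 0],
])

```text
time: 29.25
ee_pos: [0.5204, -0.2268, 0.3027]
tcp_rot: [0.019, 1.0, 0.007, -0.007]
force: [0.6, -0.1, -0.3]
opening: 1.005
```

Request:
send_rows([
  [[0.05, 0, 0], 0],
  [[0.1, 0, -0.03], 0],
  [[0.12, 0, -0.05], 0],
  [[0.12, 0, -0.05], 0],
  [[0.12, 0, -0.05], 0],
])

```text
time: 29.88
ee_pos: [0.4017, -0.2226, 0.3539]
tcp_rot: [0.018, 1.0, 0.007, -0.007]
force: [0.1, -0.2, -0.2]
opening: 0.998
```

```bash
python3 prof.py
python3 - <<'E'
from cell import snapshot,env
from h import *
s0=np.load("scene0.npy",allow_pickle=True).item();u=snapshot("scene");v=snapshot("top");t0=np.load("top0.npy",allow_pickle=True).item()
def ecc(a,b,r):
    ga,gb=[cv2.cvtColor(i["pixels"],cv2.COLOR_RGB2GRAY)[r[0]:r[1],r[2]:r[3]] for i in(a,b)]
    W=np.eye(2,3,dtype=np.float32);cc,W=cv2.findTransformECC(ga,gb,W,cv2.MOTION_EUCLIDEAN,(3,200,1e-6));return round(cc,3),W.round(3).tolist()
def blackbox(i,r):
    g=i["pixels"].max(2)[r[0]:r[1],r[2]:r[3]];m=(g<60).astype(np.uint8);c=max(cv2.findContours(m,0,2)[0],key=cv2.contourArea);return [np.round(x,1) for x in cv2.minAreaRect(c)]
r=(215,252,183,216);print("handle scene",blackbox(s0,r),blackbox(u,r),ecc(s0,u,r))
r=(205,245,300,335);print("handle top",blackbox(t0,r),blackbox(v,r),ecc(t0,v,r))
for nm,R_ in {"bottle":(195,235,285,310),"beaker":(243,275,248,275),"jar":(268,300,223,248)}.items():
    try:print(nm,ecc(s0,u,R_))
    except Exception as e:print(nm,"ecc fail",np.abs(s0["pixels"][R_[0]:R_[1],R_[2]:R_[3]].astype(int)-u["pixels"][R_[0]:R_[1],R_[2]:R_[3]]).mean())
H=np.array([.5687,.2277]);c,n=np.cos(-.056),np.sin(-.056)
# shards in trough, top view: bright blobs outside sunlit patch vs image 0
g=cv2.absdiff(v["pixels"],t0["pixels"]).max(2);print("plate diff bright px",int(((v["pixels"].min(2)>150)[172:235,108:180]).sum()),"was",int(((t0["pixels"].min(2)>150)[172:235,108:180]).sum()))
m=(g>35).astype(np.uint8);m[:230]=0;m[280:]=0;m[:,:90]=0;m[:,195:]=0
for k in cv2.findContours(m,0,2)[0]:
    if cv2.contourArea(k)>15:
        P=onz(v,k[:,0],.012)[:,:2]-H;P=1e3*np.c_[c*P[:,0]+n*P[:,1]+.137,-n*P[:,0]+c*P[:,1]];print("changed blob in trough (x+137)",(P.min(0)+[137,0]).round(),(P.max(0)+[137,0]).round())
print(env.get_obs()["ee_pos"],env.get_obs()["time"])
E
```

```text
blade top -50 home 64.5 now 65.0
blade top -42 home 64.5 now 65.0
blade top 42 home 65.0 now 65.0
blade top 50 home 64.0 now 65.5
handle scene [array([16.2, 17.3]), array([23.6, 16.4]), np.float64(53.1)] [array([16.3, 17.3]), array([23.6, 16.2]), np.float64(53.1)] (0.997, [[1.0, 0.0, 0.10700000077486038], [-0.0, 1.0, -0.1289999932050705]])
handle top [array([17.5, 22. ]), array([20., 23.]), np.float64(90.0)] [array([17., 22.]), array([20., 22.]), np.float64(90.0)] (0.997, [[1.0, 0.0010000000474974513, -0.15299999713897705], [-0.0010000000474974513, 1.0, 0.004000000189989805]])
bottle (1.0, [[1.0, 0.0, -0.023000000044703484], [-0.0, 1.0, 0.01600000075995922]])
beaker (0.998, [[1.0, 0.006000000052154064, -0.10199999809265137], [-0.006000000052154064, 1.0, 0.07000000029802322]])
jar (0.999, [[1.0, -0.0010000000474974513, 0.01899999938905239], [0.0010000000474974513, 1.0, 0.0010000000474974513]])
plate diff bright px 57 was 810
changed blob in trough (x+137) [ 95. -25.] [132.   1.]
changed blob in trough (x+137) [112. -86.] [142. -75.]
changed blob in trough (x+137) [128.  15.] [166.  77.]
[ 0.40163077 -0.22271297  0.35342077] 30.025
```

```bash
python3 -c "
from cell import job
print(job.job_done())"
```

```text
the job is handed in; nothing more can be done
None
```

I drew the scraper from its sheath and wiped all four shards into the trough in two tilted passes under the rod. I then put the scraper back home, released it, and handed the job in at about 30 s. **One thing may count against the run:** the first attempt to put the scraper back jammed, and the wrist force read about 150 N for a moment, above the 120 N limit. I can't tell whether that was counted as a failure.

- **After the jam:** I backed out, reinserted with a soft grip, and straightened the tilted scraper in the slot. It then slid home with about 22 N at the end.
- **Scraper:** the last pictures show it within about 0.2 px (about 0.5 mm) of its starting position in both views, with the gripper clear.
- **Shards:** all four were seen in the trough in the last viewed picture, and the plate was empty. The final check found far fewer bright pixels on the plate (57, down from 810). I took those for the lip, but could not look again because the picture limit was used up.
- **Bystanders:** bottle, beaker and jar show no shift beyond about 0.1 px.
- **Rod:** force readings during both sweeps stayed at the unloaded level, so there was no sign of touching it.

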